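# Load the ferrite pressing jig

## Robot

A 7-joint arm with a two-finger parallel gripper is mounted at the origin on the work surface. World frame = base frame: x ahead of the robot, y to its left, z up, the work surface at z = 0. Lengths are in m, angles in rad, forces in N, time in s.
With the tool pointing down it reaches from about 0.35 to 0.9 m from the base axis. Payload 8.1 kg.
Tool frame: the origin (TCP) lies at the very end of the fingers, on their centre line; the grasp point (between the pads) lies 19 mm behind it; z points along the fingers, y is the line along which they close (so a half turn about z gives the same grasp; the last joint's range is limited). The gripper opens to 85 mm and grips with 20 to 120 N. Pads are 22 mm wide; open, the fingers measure 114 mm over their backs; the gripper's body (76 mm by 85 mm) begins 54 mm behind the grasp point. The pads swing forward as they close: fully open they stand 13 mm farther back than shut.
Start: joints at [1.034, 0.434, 0.025, 1.573, -0.012, 1.134, -0.075], TCP at [0.263, -0.567, 0.231] pointing down, gripper open.
Joint ranges: [-2.62, 2.62], [-0.44, 2.09], [-1.27, 1.32], [0.08, 2.57], [-1.32, 4.46], [0.12, 2], [-2.74, 2.74]. Speed limits (rad/s): [2.22, 2.22, 3.01, 3.01, 3.14, 3.14, 3.14].

## Interface

Orientations are given as a unit quaternion [w, x, y, z].
In Python, from cell import bot gives the robot as it stands.
- The arm moves only by the tool apply_moves, never from a script. Its argument "rows" is a list of rows, each a list of 6 numbers: the shift along the tool's x, y, z as a fraction of full scale, then the turn, a rotation vector about the tool's x, y, z as a fraction of full scale. A call has 1 to 10 rows; each row is the pose to reach, as a shift and turn from the pose commanded when the call began, along the tool's axes at that moment, turning the shorter way round; what a row does not reach only later rows make up. Full scale, the value 1, is 15 cm for a shift and 180 degrees for a turn. A row lasts 1/10 s, in which the tool goes at most 50 mm and 8.59 degrees, less where a joint would pass 70% of its speed; a pose out of reach is approached as far as the arm can. A call with a number of a shift or a turn outside -1 to 1 is refused whole. A call with a gripper value outside its range is refused whole. "gripper" is the closure, from 0 (fully open) to 1 (shut), set as the call begins (left out, the last holds). The fingers move at their own pace and stop on an object; the grip force is fixed at half the most. Time passes only in rows, so rows that repeat a pose let the fingers close. It gives the time, the measured TCP pose, the force, the opening and the grip force at its end, in the units of the state.
- bot.sense(): the state, without advancing time (a new reading comes with each control period).
- bot.read_camera(name): name is "scene" or "top" or "wrist"; returns a dict with "image" (400x640x3 uint8, red, green, blue), "z_map" (400x640 float32, m along the optical axis (not along the pixel's ray), 0 where there is no reading), "fx", "fy", "cx", "cy" (pixels), "view" (4x4, takes a point from world to camera coordinates). Camera axes: x right, y up, looking along -z (the intrinsics and any distortion apply to the point x, -y, -z); pixel columns grow to the right and rows downward; lengths in m; the calibration is good to about 2 mm. A picture is of the moment at which its call begins.
- bot.finish_job(): hands the job in; it is judged then, once.
Trained networks look in a picture, given as the dict that the camera call returned (one of the last four; its "shot" number tells which), for a name from the list of things; names that differ only in an ending like _2 or _b are one class to them, and where a whole thing is asked for, a point or a joint stands for the part that bears it (a point fixed in the world has none). Each returns a list of dicts, best first, with "score" (0 to 1); they miss things now and then, are a little off and sometimes report something else, mostly with a low value. They report only what shows in the picture. A call takes as long as a camera call. They do not tell look-alikes from the thing itself.
- bot.trace(picture, label): "pixels" (400x640 bool, what is visible of it).
- bot.pinpoint(picture, label): "centre" ([x, y, z] in m, in world coordinates, good to about 4 mm: a listed point, or the origin of a listed thing).
The state is a dict: "t": time; "joint_positions": joint angles; "qd": joint speeds; "joint_efforts": joint torques, N m; "position": TCP position; "tool_rot": TCP orientation; "force": force on the tool from outside, world axes, zero at the start; "torque": the same for the moment, N m; "gripper_width": opening from 0.0 (shut) to 1.0 (fully open); "finger_force": force on a finger pad.
Only numpy, scipy, OpenCV 4.12 (cv2) and the standard library are available. Lean on these libraries where they do the work, as an engineer would, in place of code of your own. Each camera call takes 0.05 s, during which the arm holds its last target. There are 200 camera calls.

## Task

The clamp ring was left on the post of the pressing jig: take it off and set it down on the bench, clear of the jig. Then stack on the post, each lying flat, first the large support disc, then every ferrite ring there is, then the small white spacer, then the clamp ring, and put the domed cap over the end of the post so that it sits on the clamp ring. Last, balance the knobbed brass weight upright and level on the crown of the dome, let go, and leave the spool, the tin and the screwdriver where they are.

Things in the scene. Friction and masses are not known exactly. Their poses are not given: they have to be found in the camera images.
- jig_seat (a point): Pressing jig, fixed to the bench: a grey square steel plate 110 x 110 mm and 12 mm thick with one upright round steel post of 14 mm diameter in its middle. The point is the foot of the post, on the plate's top face, 12 mm above the bench; z up along the post. The post rises 50 mm above this point, its last 5 mm a cone that narrows to 6 mm. The rings pass over the post with 3 mm to spare all round.
- clamp_mid (a point): Clamp ring, steel, 60 mm outside diameter, 20 mm bore, 6 mm thick, 0.1 kg. At the start it lies on the jig's plate round the post; elsewhere it would lie flat on the bench. Point at its centre, half-way up, z along its axis. Same both ways up.
- support_mid (a point): Support disc: the largest ring, plywood-coloured fibreboard, 68 mm outside diameter, 6 mm thick, 30 g. Flat ring with a bore of 20 mm, the same both ways up; lies flat on the bench at the start. Point at its centre, half-way up, z along the ring's axis. 
- ferrite1_mid (a point): One of two to four equal ferrite ring cores, dark grey to black, 50 mm outside diameter, 6 mm thick, 45 g; absent ones read None from the start and are not in the scene. Flat ring with a bore of 20 mm, the same both ways up; lies flat on the bench at the start. Point at its centre, half-way up, z along the ring's axis. 
- ferrite2_mid (a point): One of two to four equal ferrite ring cores, dark grey to black, 50 mm outside diameter, 6 mm thick, 45 g; absent ones read None from the start and are not in the scene. Flat ring with a bore of 20 mm, the same both ways up; lies flat on the bench at the start. Point at its centre, half-way up, z along the ring's axis. 
- ferrite3_mid (a point): One of two to four equal ferrite ring cores, dark grey to black, 50 mm outside diameter, 6 mm thick, 45 g; absent ones read None from the start and are not in the scene. Flat ring with a bore of 20 mm, the same both ways up; lies flat on the bench at the start. Point at its centre, half-way up, z along the ring's axis. 
- ferrite4_mid (a point): One of two to four equal ferrite ring cores, dark grey to black, 50 mm outside diameter, 6 mm thick, 45 g; absent ones read None from the start and are not in the scene. Flat ring with a bore of 20 mm, the same both ways up; lies flat on the bench at the start. Point at its centre, half-way up, z along the ring's axis. 
- spacer_mid (a point): Spacer: the smallest ring, white plastic, 36 mm outside diameter, 6 mm thick, 15 g. Flat ring with a bore of 20 mm, the same both ways up; lies flat on the bench at the start. Point at its centre, half-way up, z along the ring's axis. 
- cap_mid (a point): Domed press cap, aluminium, 60 mm diameter, 38 mm high, straight-sided for its lower 29 mm, the top a shallow spherical dome of 60 mm radius, flattened over the middle 6 mm (its crown is about 8 mm above the dome's edge). A blind bore of 20 mm diameter, 28 mm deep, opens in its underside. Stands upright on the bench at the start. Point on its axis 15 mm above its underside, z up. 0.16 kg.
- cap_crown (a point): The highest point of the domed cap, the crown, 38 mm above its underside; z up along the cap's axis.
- weight_knob (a point): Brass weight, 40 mm high, 0.3 kg: a flat-bottomed disc of 50 mm diameter and 16 mm thick, above it a neck of 14 mm diameter and 10 mm high, then a round knob of 24 mm diameter and 14 mm high to hold it by. Stands upright on the bench at the start. Point at the knob's centre, 33 mm above the flat underside; z up along its axis.
- spool: Bystander: solder spool standing upright, 54 mm diameter, 48 mm high, 0.4 kg. Origin at the centre of its underside.
- tin: Bystander: round steel tin of brass wool, 72 mm diameter, 29 mm high. Origin at the centre of its underside.
- driver: Bystander: screwdriver with a green handle, 170 mm long, lying along its own x axis (handle to -x). Origin under its middle.
Things that resemble listed ones, but are neither listed nor needed, are in the scene too. Leave any turquoise look-alike of the part that bears cap_mid alone. What is shaped like the part that bears ferrite4_mid but purple is not meant.

How it is judged:
By the outcome, as a careful person would: the job done as asked, in the order asked, and still so for the second after the job is handed in, with the robot touching nothing.
Of ferrite1, ferrite2, ferrite3, ferrite4 only 2 to 4 are there at a start; the rules pass over those that are not, and their reading is None.
At some moment in a run one of ferrite1, ferrite2, ferrite3, ferrite4, support, spacer may be knocked a few centimetres aside while the robot is not near it.
It also fails if it takes over 210 s, if anything falls off the work surface, if the arm or the gripper's body presses on something with over 40 N, if the wrist force passes 120 N, or if a joint passes its speed limit or range.

## Working session

There is one attempt and no reset: what is moved stays moved. The work goes in short steps, Python scripts to look and compute and a tool call to move; the robot and the scene stay as the last step left them, time stands still between calls to the robot, and variables do not carry over. Pictures are saved under pics/ and viewed, at most 14 in all, crops included, and the job is handed in when it is done.

Besides the shell and the picture viewer there is one more tool, called by a JSON object that holds its "name" and its "arguments", one argument or row to a line. apply_moves: Moves the arm, as the interface text tells. Shift numbers are shares of 15 cm and turn numbers shares of 180 degrees, none past 1 either way. Its arguments: {"type":"object","properties":{"rows":{"type":"array","items":{"type":"array","items":{"type":"number","minimum":-1,"maximum":1}}},"gripper":{"type":"number"}},"required":["rows"]}

```bash
ls; mkdir -p pics
cat > h.py <<'E'
import numpy as np, cv2
from cell import bot
def save(p,name,crop=None,scale=1):
    im=p["image"][:,:,::-1]
    if crop: im=im[crop[1]:crop[3],crop[0]:crop[2]]
    cv2.imwrite(f"pics/{name}.png",cv2.resize(im,None,fx=scale,fy=scale))
def world(p):
    "HxWx3 world points from depth"
    z=p["z_map"]; v,u=np.mgrid[:z.shape[0],:z.shape[1]]
    c=np.stack([(u-p["cx"])/p["fx"]*z,-(v-p["cy"])/p["fy"]*z,-z,np.ones_like(z)],-1)
    return (c@np.linalg.inv(p["view"]).T)[...,:3]
E
python3 - <<'E'
from h import *
s=bot.sense(); print(s)
for n in ["top","scene"]:
    p=bot.read_camera(n); save(p,n+"0",scale=1.25)
    print(n,{k:p[k] for k in p if k not in("image","z_map")})
    if n=="top":
        for l in ["jig_seat","clamp_mid","support_mid","ferrite1_mid","spacer_mid","cap_mid","weight_knob","spool","tin","driver"]:
            for d in bot.pinpoint(p,l): print(l,np.round(d["centre"],3),round(d["score"],2))
E
```

```text
pics
{'t': 0.0, 'joint_positions': array([ 1.03439217,  0.43519478,  0.02495309,  1.57411067, -0.01159841,
        1.13400699, -0.07509957]), 'qd': array([ 0.00202009,  0.00036652, -0.00154482, -0.00094746, -0.00217597,
        0.00068863,  0.00085293]), 'joint_efforts': array([ 6.53306761e-04, -6.70462489e+01,  1.02504104e+00, -3.16211593e+01,
        1.53960229e-02,  1.23842087e-02,  3.56385419e-05]), 'position': array([ 0.26244441, -0.5666599 ,  0.23053802]), 'tool_rot': array([-7.51598110e-04,  9.76573988e-01,  2.15180451e-01, -2.34936023e-04]), 'force': array([ 0.00121552, -0.35128385,  0.30567724]), 'torque': array([-0.05251676,  0.00513693, -0.01365237]), 'finger_force': 0.0, 'gripper_width': 1.0018601467209571}
top {'fx': 454.38679398506196, 'fy': 454.38679398506196, 'cx': 322.07355684652566, 'cy': 207.92860265502398, 'view': array([[ 0.00969092, -0.99990033,  0.01026697, -0.05431132],
       [ 0.99275216,  0.01085061,  0.11968882, -0.53788369],
       [-0.1197883 ,  0.00903266,  0.99275837, -1.07920332],
       [ 0.        ,  0.        ,  0.        ,  1.        ]]), 'shot': 
[... 221 characters left out ...]
0.   ] 0.5
spacer_mid [ 0.433 -0.191 -0.001] 0.6
cap_mid [ 0.702 -0.351  0.017] 0.85
cap_mid [ 0.535 -0.431  0.016] 0.82
cap_mid [ 0.586 -0.326  0.014] 0.75
cap_mid [0.552 0.192 0.004] 0.33
weight_knob [ 0.44  -0.333  0.034] 0.54
spool [0.764 0.241 0.001] 0.77
tin [ 0.761 -0.234  0.001] 0.64
driver [ 0.793  0.018 -0.002] 0.75
scene {'fx': 383.9703206010856, 'fy': 383.9703206010856, 'cx': 315.6119597996584, 'cy': 197.64733390903075, 'view': array([[ 0.79832537,  0.60199003, -0.01687005, -0.40277893],
       [-0.44351468,  0.6066529 ,  0.65974767,  0.21122949],
       [ 0.40739578, -0.51921119,  0.75129782, -1.12955066],
       [ 0.        ,  0.        ,  0.        ,  1.        ]]), 'shot': 2}
```

View pics/top0.png

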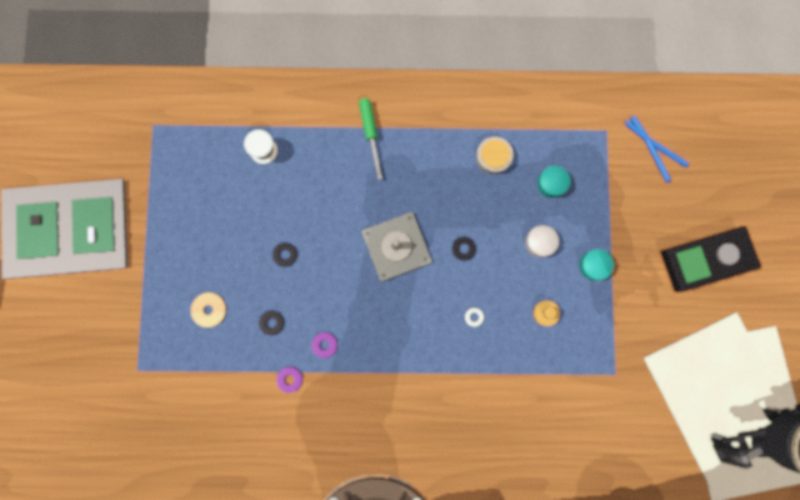

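View pics/scene0.png

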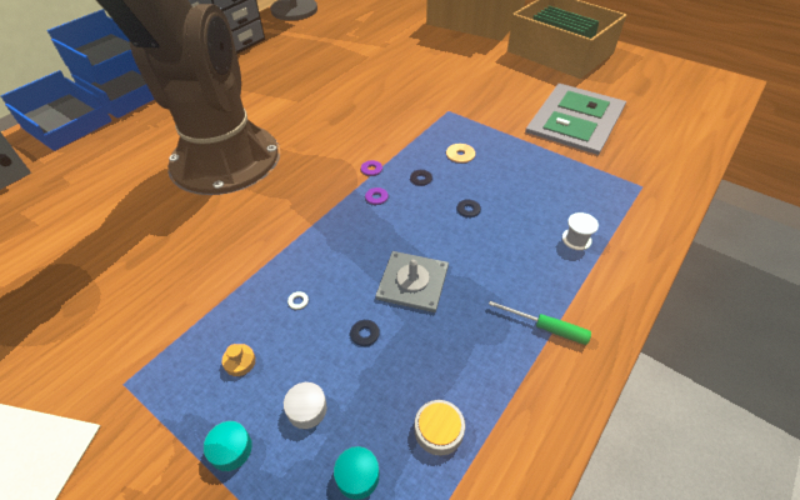

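Top view (800 px scale): jig at (397,246) with the clamp on it. There are three black ferrites at (285,254), (271,322) and (464,248), and two purple look-alikes at (323,345) and (289,380) that are not meant. The support disc is at (208,309), the spacer at (474,317) and the weight at (546,313). The silver-grey cap is at (543,240); the two turquoise domes at (555,181) and (598,264) are decoys. Next I'll take precise positions by colour.

```bash
cat >> h.py <<'E'
def ray(p,u,v,z):
    "world point of pixel on the plane at height z"
    M=np.linalg.inv(p["view"]); d=M[:3,:3]@[(u-p["cx"])/p["fx"],-(v-p["cy"])/p["fy"],-1]; o=M[:3,3]
    return o+d*(z-o[2])/d[2]
def px(p,w):
    c=p["view"]@[*w,1]; return p["cx"]-p["fx"]*c[0]/c[2], p["cy"]+p["fy"]*c[1]/c[2]
def notmat(p):
    h,s,v=cv2.split(cv2.cvtColor(p["image"],cv2.COLOR_RGB2HSV))
    return (~((h>95)&(h<130)&(s>75))).astype(np.uint8)
def blob(p,w,z,win=45,m=None):
    "outline centre and size (world, at height z) of the non-mat thing nearest world point w"
    m=notmat(p) if m is None else m
    cs,_=cv2.findContours(m,cv2.RETR_EXTERNAL,cv2.CHAIN_APPROX_NONE)
    q=px(p,w); cs=[c for c in cs if cv2.contourArea(c)>60]
    c=min(cs,key=lambda c:np.hypot(*(c[:,0].mean(0)-q)))
    P=np.array([ray(p,*x,z)[:2] for x in c[:,0].astype(float)])*1000
    (cx,cy),ax,_=cv2.fitEllipse(P.astype(np.float32))
    return np.round([cx,cy],1),np.round(ax,1)
E
python3 - <<'E'
from h import *
p=bot.read_camera("top")
W=dict(fA=(228,203),fB=(217,258),fC=(371,198),support=(166,247),spacer=(379,254),cap=(434,192),weight=(437,251),jig=(318,197))
Z=dict(cap=.029,weight=.016,jig=.012)
x=world(p)
for n,(u,v) in W.items():
    z=Z.get(n,.006); print(n,*blob(p,ray(p,u,v,z),z), np.round(np.median(x[v-3:v+4,u-3:u+4,2]),4))
E
```

```text
fA [599.5 -51. ] [1168.7 1973.8] 0.0024
fB [599.5 -51. ] [1168.7 1973.8] 0.0021
fC [599.5 -51. ] [1168.7 1973.8] 0.0026
support [599.5 -51. ] [1168.7 1973.8] 0.0013
spacer [599.5 -51. ] [1168.7 1973.8] 0.0028
cap [595.6 -50.8] [1144.9 1933.7] 0.0395
weight [597.8 -50.9] [1158.3 1956.4] 0.0392
jig [598.5 -50.9] [1162.5 1963.4] 0.0268
```

{"name": "apply_moves", "arguments": {
  "rows": [
    [0,0,-0.5,0,0,0.05],
    [0,0,-0.5,0,0,0.1],
    [0,0,-0.5,0,0,0.138],
    [0,0,-0.5,0,0,0.138],
    [0,0,-0.5,0,0,0.138]
  ],
  "gripper": 0
}}

```text
t: 1.15
position: [0.2627, -0.5668, 0.3057]
tool_rot: [-0.0, 1.0, 0.002, -0.0]
force: [0.1, -0.3, -0.4]
gripper_width: 1.003
finger_force: 0.0
```

```bash
sed -i 's/cv2.RETR_EXTERNAL/cv2.RETR_LIST/; s/if cv2.contourArea(c)>60\]/if 60<cv2.contourArea(c)<6000]/' h.py
cat > top.py <<'E'
from h import *
p=bot.read_camera("top")
W=dict(fA=(228,203),fB=(217,258),fC=(371,198),support=(166,247),spacer=(379,254),cap=(434,192),weight=(437,251),jig=(318,197))
Z=dict(cap=.029,weight=.016,jig=.012)
for n,(u,v) in W.items():
    z=Z.get(n,.006); print(n,*blob(p,ray(p,u,v,z),z))
E
python3 top.py
```

```text
fA [550.5 188.6] [45.9 47.3]
fB [414.3 210.3] [46.  47.6]
fC [ 567.1 -171.3] [23.2 23.7]
support [438.9 335.6] [74.5 75.1]
spacer [ 429.8 -191.1] [41.2 43.1]
cap [ 580.1 -323.3] [66.6 72.8]
weight [ 438.7 -332.3] [56.5 59.6]
jig [569.1 -35.5] [133.3 134.1]
```

{"name": "apply_moves", "arguments": {
  "rows": [
    [0.8,-1,0,0,0,0],
    [0.8,-1,0,0,0,0],
    [0.8,-1,0,0,0,0],
    [0.8,-1,0,0,0,0],
    [0.8,-1,0,0,0,0]
  ]
}}

```text
t: 1.7
position: [0.3875, -0.4109, 0.3057]
tool_rot: [-0.002, 1.0, 0.007, 0.001]
force: [0.8, -0.6, 0.1]
gripper_width: 1.002
finger_force: 0.0
```

{"name": "apply_moves", "arguments": {
  "rows": [
    [0.8,-1,0,0,0,0],
    [0.8,-1,0,0,0,0],
    [0.8,-1,0,0,0,0],
    [0.8,-1,0,0,0,0],
    [0.8,-1,0,0,0,0]
  ]
}}

```text
t: 2.2
position: [0.5063, -0.2606, 0.3054]
tool_rot: [-0.002, 1.0, 0.006, 0.0]
force: [-0.1, -0.2, 0.1]
gripper_width: 0.999
finger_force: 0.0
```

{"name": "apply_moves", "arguments": {
  "rows": [
    [0.2,-1,0,0,0,0],
    [0.2,-1,0,0,0,0],
    [0.2,-1,0,0,0,0],
    [0.2,-1,0,0,0,0],
    [0.2,-1,0,0,0,0]
  ]
}}

```text
t: 2.7
position: [0.5325, -0.1163, 0.3058]
tool_rot: [-0.0, 1.0, 0.002, -0.0]
force: [0.5, -0.8, -0.2]
gripper_width: 0.999
finger_force: 0.0
```

{"name": "apply_moves", "arguments": {
  "rows": [
    [0.2,-0.5,0,0,0,0],
    [0.2,-0.5,0,0,0,0],
    [0.2,-0.5,0,0,0,0],
    [0.2,-0.5,0,0,0,0],
    [0.2,-0.5,0,0,0,0]
  ]
}}

```text
t: 3.2
position: [0.5622, -0.0449, 0.306]
tool_rot: [0.001, 1.0, -0.001, -0.0]
force: [-0.2, -1.3, -0.7]
gripper_width: 1.001
finger_force: 0.0
```

Run:
```python
from h import *
p=bot.read_camera("wrist"); save(p,"w0",scale=1.25)
s=bot.sense(); print(s["position"],s["joint_positions"]); print(p["fx"],p["cx"],p["cy"]); M=np.linalg.inv(p["view"]); print(M.round(4)); print(px(p,[.572,-.037,.062]))
```

```text
[ 0.56219972 -0.04474683  0.30610834] [ 0.10186218  0.29208764 -0.15550836  1.59958353  0.04806674  1.25416196
 -1.6357868 ]
302.7440439448961 317.5363738005916 198.3117768409358
[[-3.900e-03  9.631e-01  2.691e-01  6.299e-01]
 [-1.000e+00 -4.100e-03  2.000e-04 -4.450e-02]
 [ 1.300e-03 -2.691e-01  9.631e-01  4.479e-01]
 [ 0.000e+00  0.000e+00  0.000e+00  1.000e+00]]
(np.float64(311.44880946238527), np.float64(160.77385487352487))
```

View pics/w0.png

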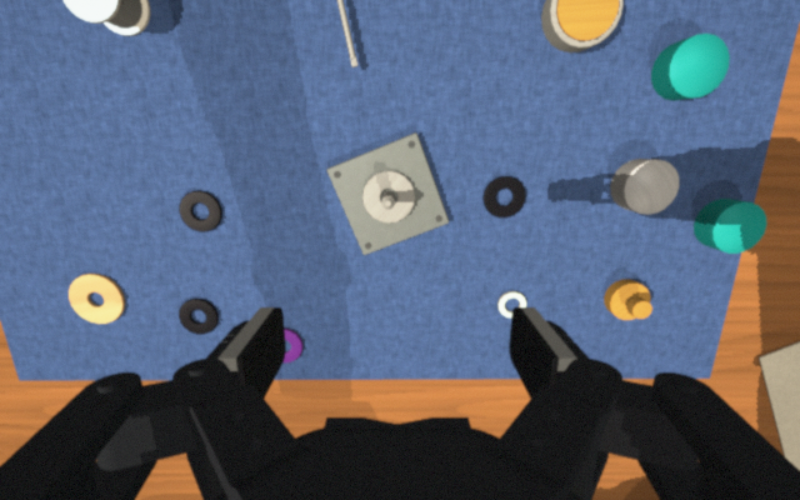

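Wrist view: post tip at (388,198) of the 800 px image, in the middle of the plate. The same layout shows, with grey cap, three black rings and a white spacer.

```bash
cat > wr.py <<'E'
from h import *
import sys
def jig(p):
    m=notmat(p); cs,_=cv2.findContours(m,cv2.RETR_LIST,cv2.CHAIN_APPROX_NONE)
    q=px(p,[.57,-.037,.012]); c=min([c for c in cs if cv2.contourArea(c)>1500],key=lambda c:np.hypot(*(c[:,0].mean(0)-q)))
    P=np.array([ray(p,*x,.012)[:2] for x in c[:,0].astype(float)],np.float32)*1000
    return cv2.minAreaRect(P)
def circ(p,w,z,kind):
    h,s,v=cv2.split(cv2.cvtColor(p["image"],cv2.COLOR_RGB2HSV))
    m=dict(dark=v<75,light=s<70,gold=(h<35)&(s>50))[kind].astype(np.uint8)
    return blob(p,w,z,m=m)
if __name__=="__main__":
    p=bot.read_camera(sys.argv[1] if len(sys.argv)>1 else "wrist"); print("jig",jig(p))
    for n,w,z,k in [("fA",(.550,.189),.006,"dark"),("fB",(.414,.21),.006,"dark"),("fC",(.563,-.171),.006,"dark"),("support",(.439,.336),.006,"gold"),("spacer",(.43,-.191),.006,"light"),("cap",(.58,-.323),.029,"light"),("weight",(.439,-.332),.016,"gold")]:
        print(n,*circ(p,(*w,z),z,k))
E
python3 wr.py; python3 wr.py top
python3 - <<'E'
from h import *
p=bot.read_camera("wrist")
for l in ["jig_seat","clamp_mid"]: print([(np.round(d["centre"],4),round(d["score"],2)) for d in bot.pinpoint(p,l)])
x=world(p); r=x[140:175,295:330]; k=(r[...,2]>.05)&(r[...,2]<.075); print(k.sum(), np.median(r[k],0), r[k].min(0), r[k].max(0))
q=(r[...,2]>.0);
cl=bot.trace(p,"clamp_mid")[0]["pixels"].astype(np.uint8); cs,_=cv2.findContours(cl,0,1); c=max(cs,key=len); P=np.array([ray(p,*a,.018)[:2] for a in c[:,0].astype(float)],np.float32)*1000; print(cv2.fitEllipse(P))
E
```

```text
jig ((570.2171630859375, -35.303016662597656), (111.19654846191406, 111.52815246582031), 21.227041244506836)
fA [554.3 188.3] [44.6 48.1]
fB [417.8 208.4] [46.2 49.5]
fC [ 568.6 -170.1] [21.  22.1]
support [442.2 334. ] [17.4 19.4]
spacer [ 431.5 -189.7] [17.5 17.8]
cap [ 582.5 -317.6] [60.8 77.8]
weight [ 441.3 -329.7] [48.5 64.2]
jig ((585.427734375, -51.40875244140625), (1015.9699096679688, 1685.6702880859375), 0.9152558445930481)
fA [326.8 233.8] [247.6 943. ]
fB [326.8 233.8] [247.6 943. ]
fC [326.8 233.8] [247.6 943. ]
support [439.3 334.5] [64.3 65.9]
spacer [ 439.  -335.1] [56.7 59.4]
cap [ 580.1 -323.3] [65.5 69.7]
weight [ 439.  -332.9] [50.1 51.2]
[(array([ 0.5667, -0.0363,  0.0091]), 0.72), (array([ 0.4385, -0.3311,  0.0332]), 0.28)]
[(array([ 0.5736, -0.0369,  0.015 ]), 0.79)]
99 [ 0.57052434 -0.03520179  0.05851418] [ 0.56305818 -0.04163293  0.05050271] [ 0.57678448 -0.02859337  0.0634768 ]
((570.07958984375, -35.516082763671875), (56.94159698486328, 58.07277297973633), 114.56617736816406)
```

{"name": "apply_moves", "arguments": {
  "rows": [
    [0.054,-0.063,0.3,0,0,0],
    [0.054,-0.063,0.6,0,0,0],
    [0.054,-0.063,0.9,0,0,0],
    [0.054,-0.063,1,0,0,0],
    [0.054,-0.063,1,0,0,0],
    [0.054,-0.063,1,0,0,0]
  ],
  "gripper": 0.15
}}

```text
t: 4.15
position: [0.5712, -0.0327, 0.157]
tool_rot: [-0.0, 1.0, 0.0, 0.0]
force: [0.6, 0.3, 0.0]
gripper_width: 0.852
finger_force: 0.0
```

{"name": "apply_moves", "arguments": {
  "rows": [
    [0,0,0.3,0,0,0],
    [0,0,0.6,0,0,0],
    [0,0,0.8,0,0,0],
    [0,0,0.88,0,0,0],
    [0,0,0.88,0,0,0],
    [0,0,0.88,0,0,0]
  ]
}}

```text
t: 4.75
position: [0.5723, -0.0326, 0.0263]
tool_rot: [0.0, 1.0, 0.0, 0.001]
force: [-0.4, -0.9, -0.4]
gripper_width: 0.851
finger_force: 0.0
```

Run:
```python
from h import *
p=bot.read_camera("wrist"); save(p,"w1",scale=1.25)
print(bot.sense()["position"],bot.sense()["gripper_width"])
p=bot.read_camera("scene"); save(p,"s1",crop=(270,150,430,270),scale=4)
```

```text
[ 0.5725005  -0.03258046  0.0264956 ] 0.8486527428759668
```

View pics/w1.png

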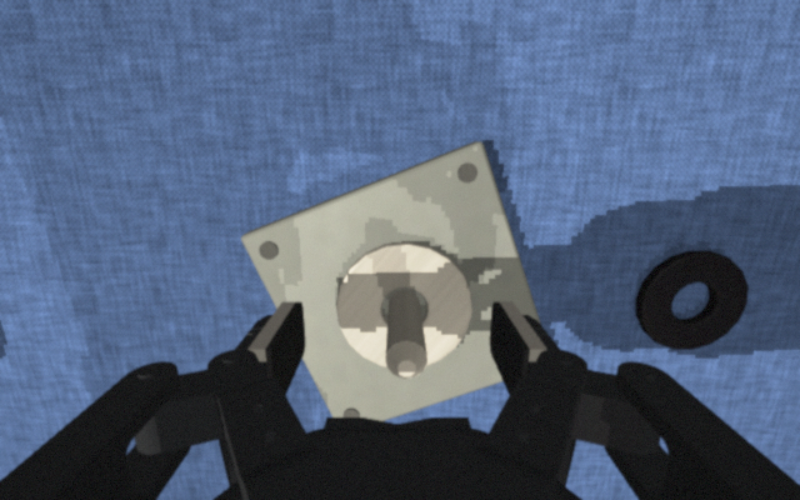

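View pics/s1.png

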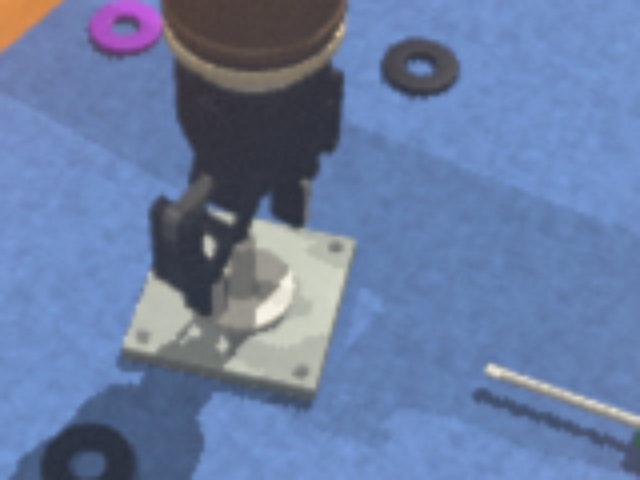

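Wrist view: the pads straddle the clamp, and the post tip at (405,365) is about 3 mm right of the pad midline (397), matching the measured offset. I'll correct for it and descend.

{"name": "apply_moves", "arguments": {
  "rows": [
    [-0.015,0.018,0.03,0,0,0],
    [-0.015,0.018,0.06,0,0,0],
    [-0.015,0.018,0.08,0,0,0],
    [-0.015,0.018,0.09,0,0,0],
    [-0.015,0.018,0.1,0,0,0],
    [-0.015,0.018,0.107,0,0,0],
    [-0.015,0.018,0.107,0,0,0]
  ]
}}

```text
t: 5.55
position: [0.5684, -0.0353, 0.0081]
tool_rot: [0.0, 1.0, 0.0, -0.0]
force: [-0.1, 0.1, 0.9]
gripper_width: 0.847
finger_force: 0.0
```

{"name": "apply_moves", "arguments": {
  "rows": [
    [0,0,0,0,0,0],
    [0,0,0,0,0,0],
    [0,0,0,0,0,0],
    [0,0,0,0,0,0],
    [0,0,0,0,0,0]
  ],
  "gripper": 0.5
}}

```text
t: 6.05
position: [0.5685, -0.0353, 0.009]
tool_rot: [0.0, 1.0, 0.0, 0.0]
force: [-2.2, 0.4, 8.6]
gripper_width: 0.657
finger_force: 61.8
```

{"name": "apply_moves", "arguments": {
  "rows": [
    [0,0,-0.1,0,0,0],
    [0,0,-0.3,0,0,0],
    [0,0,-0.5,0,0,0],
    [0,0,-0.5,0,0,0],
    [-0.3,0,-0.5,0,0,0],
    [-0.6,0,-0.5,0,0,0],
    [-0.9,0,-0.5,0,0,0],
    [-1,0,-0.5,0,0,0],
    [-1,0,-0.5,0,0,0]
  ]
}}

```text
t: 6.95
position: [0.4152, -0.0356, 0.0828]
tool_rot: [0.0, 1.0, 0.0, -0.001]
force: [0.4, -0.2, -0.8]
gripper_width: 0.655
finger_force: 64.2
```

Run:
```python
from h import *
p=bot.read_camera("wrist"); save(p,"w2",scale=1.25)
s=bot.sense();print(s["position"],s["gripper_width"],s["finger_force"])
```

```text
[ 0.41783946 -0.03546632  0.08317739] 0.6523696405215131 64.24660322489217
```

View pics/w2.png

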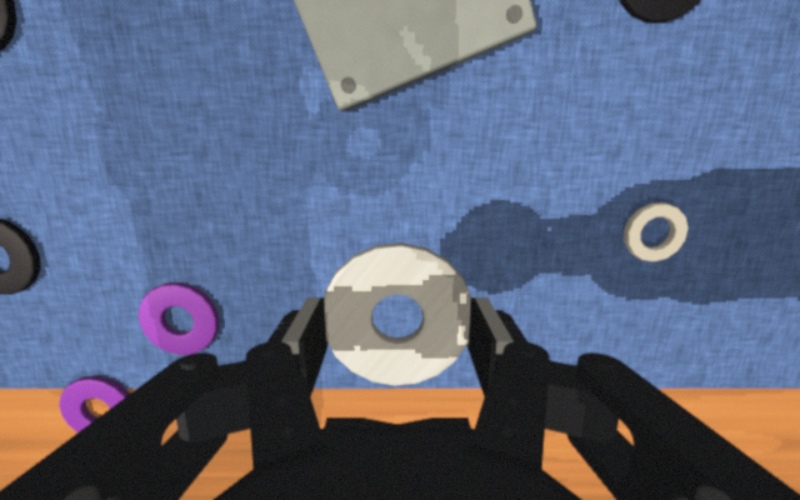

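Wrist view: the clamp is held level at the fingertips, bore at (398,318), over free mat. Setting it down.

{"name": "apply_moves", "arguments": {
  "rows": [
    [0,0,0.25,0,0,0],
    [0,0,0.45,0,0,0],
    [0,0,0.53,0,0,0],
    [0,0,0.55,0,0,0],
    [0,0,0.56,0,0,0],
    [0,0,0.563,0,0,0],
    [0,0,0.563,0,0,0]
  ]
}}

```text
t: 7.7
position: [0.4193, -0.0354, -0.0006]
tool_rot: [0.0, 1.0, 0.0, 0.001]
force: [-0.9, 0.2, -1.0]
gripper_width: 0.654
finger_force: 64.2
```

{"name": "apply_moves", "arguments": {
  "rows": [
    [0,0,0,0,0,0],
    [0,0,0,0,0,0],
    [0,0,0,0,0,0],
    [0,0,0,0,0,0]
  ],
  "gripper": 0.15
}}

```text
t: 8.1
position: [0.4186, -0.0353, -0.001]
tool_rot: [0.0, 1.0, 0.0, 0.0]
force: [0.0, 0.1, 0.1]
gripper_width: 0.852
finger_force: 0.0
```

{"name": "apply_moves", "arguments": {
  "rows": [
    [0,0,-0.2,0,0,0],
    [0,0,-0.5,0,0,0],
    [0,0,-0.8,0,0,0],
    [0,0,-1,0,0,0],
    [0,0,-1,0,0,0]
  ]
}}

```text
t: 8.6
position: [0.4209, -0.0354, 0.1527]
tool_rot: [0.0, 1.0, -0.0, 0.004]
force: [-0.1, -0.2, -0.1]
gripper_width: 0.851
finger_force: 0.0
```

{"name": "apply_moves", "arguments": {
  "rows": [
    [0.1,-0.3,0,0,0,0],
    [0.1,-0.6,0,0,0,0],
    [0.1,-0.9,0,0,0,0],
    [0.1,-1,0,0,0,0],
    [0.1,-1,0,0,0,0]
  ]
}}

```text
t: 9.1
position: [0.4328, 0.1175, 0.1482]
tool_rot: [-0.0, 1.0, 0.003, -0.0]
force: [-0.1, -0.4, -0.1]
gripper_width: 0.851
finger_force: 0.0
```

{"name": "apply_moves", "arguments": {
  "rows": [
    [0.06,-0.3,0,0,0,0],
    [0.06,-0.6,0,0,0,0],
    [0.06,-0.9,0,0,0,0],
    [0.06,-1,0,0,0,0],
    [0.06,-1,0,0,0,0]
  ]
}}

```text
t: 9.6
position: [0.4419, 0.266, 0.1481]
tool_rot: [-0.0, 1.0, 0.002, -0.0]
force: [-0.1, -0.5, -0.2]
gripper_width: 0.848
finger_force: 0.0
```

{"name": "apply_moves", "arguments": {
  "rows": [
    [0,-0.3,0,0,0,0],
    [0,-0.48,0,0,0,0],
    [0,-0.48,0,0,0,0],
    [0,-0.48,0,0,0,0],
    [0,-0.48,0,0,0,0]
  ]
}}

```text
t: 10.1
position: [0.443, 0.3338, 0.1484]
tool_rot: [0.001, 1.0, -0.001, -0.0]
force: [0.5, -0.1, -0.7]
gripper_width: 0.851
finger_force: 0.0
```

```bash
cat > ring.py <<'E'
# usage: ring.py kind x y z : outline centre of thing on the wrist camera and the move to it
from wr import *
k,x,y,z=sys.argv[1],*map(float,sys.argv[2:5])
p=bot.read_camera("wrist"); s=bot.sense(); t=s["position"]*1000
c,a=circ(p,(x,y,z),z,k); print("tcp",t.round(1),"grip",round(s["gripper_width"],3),"centre",c,a,
 "rows dx,dy",np.round([(c[0]-t[0])/150,-(c[1]-t[1])/150],3))
if len(sys.argv)>5: save(p,sys.argv[5],scale=1.25)
E
python3 ring.py gold .439 .335 .006 w3
```

```text
tcp [443.  334.  148.5] grip 0.851 centre [441.2 336.1] [19.7 19.8] rows dx,dy [-0.012 -0.014]
```

View pics/w3.png

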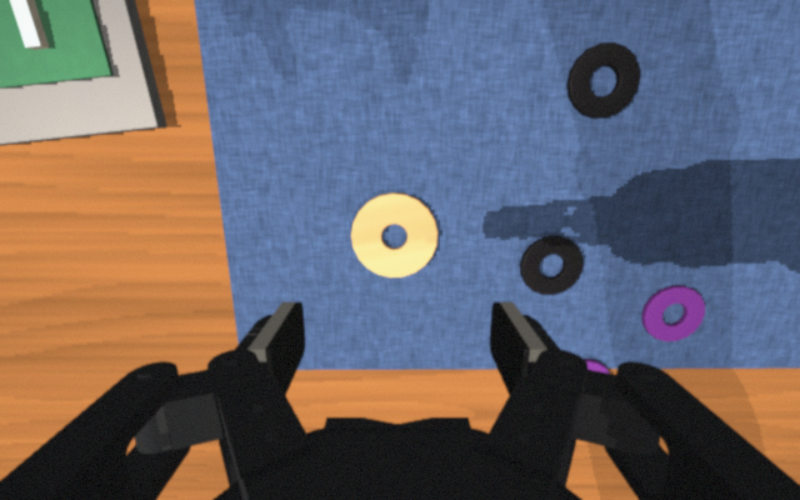

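Wrist view: the support disc is at (395,235), bore (394,237), fitted as a 19.7 mm circle, so the centre is good. Descending and gripping.

{"name": "apply_moves", "arguments": {
  "rows": [
    [-0.012,-0.014,0.3,0,0,0],
    [-0.012,-0.014,0.6,0,0,0],
    [-0.012,-0.014,0.8,0,0,0],
    [-0.012,-0.014,0.87,0,0,0],
    [-0.012,-0.014,0.9,0,0,0],
    [-0.012,-0.014,0.9,0,0,0]
  ],
  "gripper": 0.05
}}

```text
t: 10.75
position: [0.4412, 0.3386, 0.0145]
tool_rot: [-0.0, 1.0, -0.0, 0.0]
force: [-0.1, -0.2, 1.4]
gripper_width: 0.947
finger_force: 0.0
```

{"name": "apply_moves", "arguments": {
  "rows": [
    [0,0,0.04,0,0,0],
    [0,0,0.08,0,0,0],
    [0,0,0.1,0,0,0],
    [0,0,0.117,0,0,0],
    [0,0,0.117,0,0,0],
    [0,0,0.117,0,0,0]
  ]
}}

```text
t: 11.35
position: [0.4406, 0.3388, -0.0037]
tool_rot: [0.0, 1.0, 0.0, -0.0]
force: [-0.1, -0.5, 0.1]
gripper_width: 0.952
finger_force: 0.0
```

{"name": "apply_moves", "arguments": {
  "rows": [
    [0,0,0,0,0,0],
    [0,0,0,0,0,0],
    [0,0,0,0,0,0],
    [0,0,0,0,0,0],
    [0,0,0,0,0,0]
  ],
  "gripper": 0.5
}}

```text
t: 11.85
position: [0.4407, 0.3389, -0.0025]
tool_rot: [-0.0, 1.0, -0.0, 0.0]
force: [-3.8, -2.5, 13.9]
gripper_width: 0.746
finger_force: 61.8
```

{"name": "apply_moves", "arguments": {
  "rows": [
    [0,0,-0.1,0,0,0],
    [0,0,-0.4,0,0,0],
    [0,0,-0.7,0,0,0],
    [0,0,-0.7,0,0,0],
    [0,0,-0.7,0,0,0]
  ]
}}

```text
t: 12.35
position: [0.4412, 0.3391, 0.1026]
tool_rot: [-0.001, 1.0, -0.0, 0.001]
force: [0.4, -1.2, -1.1]
gripper_width: 0.74
finger_force: 65.7
```

```bash
python3 - <<'E'
from h import *
p=bot.read_camera("wrist"); save(p,"w4",scale=1.25)
s=bot.sense();print(s["position"],s["gripper_width"],s["finger_force"])
E
python3 ring.py gold .441 .336 .106
```

```text
[0.44055447 0.33847249 0.10129073] 0.7410496294895837 65.73743630200624
tcp [440.1 338.1 100.5] grip 0.737 centre [440.1 338.8] [19.5 20.7] rows dx,dy [-0.    -0.004]
```

View pics/w4.png

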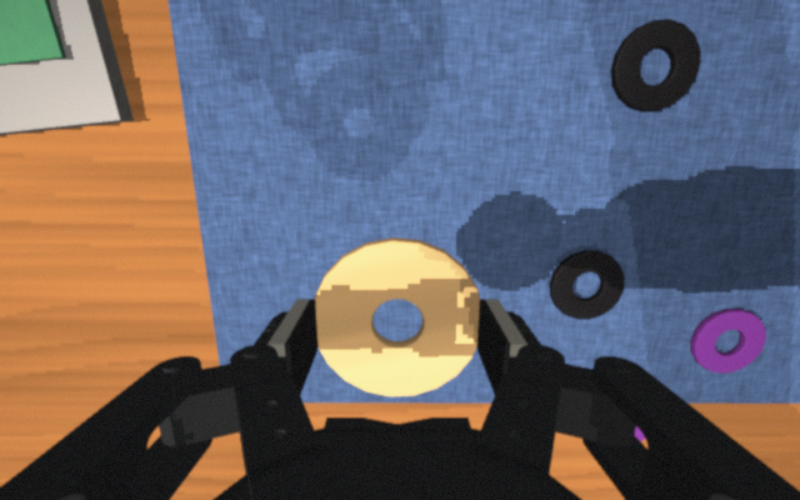

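Held flat and centred: the bore at (397,320) is within 1 mm of the TCP. Carrying it to the post.

{"name": "apply_moves", "arguments": {
  "rows": [
    [0.1,0.3,0,0,0,0],
    [0.2,0.6,0,0,0,0],
    [0.28,0.9,0,0,0,0],
    [0.3,1,0,0,0,0],
    [0.3,1,0,0,0,0]
  ]
}}

```text
t: 12.95
position: [0.4855, 0.185, 0.0999]
tool_rot: [0.001, 1.0, -0.002, -0.001]
force: [-0.1, 1.3, -0.2]
gripper_width: 0.742
finger_force: 65.8
```

{"name": "apply_moves", "arguments": {
  "rows": [
    [0.1,0.3,0,0,0,0],
    [0.2,0.6,0,0,0,0],
    [0.28,0.9,0,0,0,0],
    [0.3,1,0,0,0,0],
    [0.3,1,0,0,0,0]
  ]
}}

```text
t: 13.45
position: [0.5306, 0.0369, 0.1003]
tool_rot: [0.0, 1.0, -0.002, -0.001]
force: [-0.2, 0.4, -0.3]
gripper_width: 0.737
finger_force: 65.8
```

{"name": "apply_moves", "arguments": {
  "rows": [
    [0.15,0.3,0,0,0,0],
    [0.267,0.489,0,0,0,0],
    [0.267,0.489,0,0,0,0],
    [0.267,0.489,0,0,0,0],
    [0.267,0.489,0,0,0,0],
    [0.267,0.489,0,0,0,0],
    [0.267,0.489,0,0,0,0]
  ]
}}

```text
t: 14.15
position: [0.5704, -0.0331, 0.1013]
tool_rot: [-0.0, 1.0, 0.001, -0.0]
force: [-0.0, 0.7, -0.5]
gripper_width: 0.738
finger_force: 65.8
```

```bash
cat > held.py <<'E'
# usage: held.py kind zoff : bore centre of held ring (top face zoff above TCP), jig plate, and move to the post
from wr import *
import time
k,zo=sys.argv[1],float(sys.argv[2])
P0=np.array([570.3,-35.3])
p=bot.read_camera("wrist"); s=bot.sense(); t=s["position"]
c,a=circ(p,(t[0],t[1],t[2]+zo),t[2]+zo,k); d=P0-c
print("tcp",(t*1000).round(1),"grip",round(s["gripper_width"],3),round(s["finger_force"]),"bore",c,a,"rows to post",np.round([d[0]/150,-d[1]/150],3))
E
python3 held.py gold .008
```

```text
tcp [570.5 -33.4 101.3] grip 0.743 66 bore [571.4 -32.7] [18.4 19.6] rows to post [-0.007  0.017]
```

{"name": "apply_moves", "arguments": {
  "rows": [
    [-0.007,0.017,0.1,0,0,0],
    [-0.007,0.017,0.2,0,0,0],
    [-0.007,0.017,0.2,0,0,0],
    [-0.007,0.017,0.3,0,0,0],
    [-0.007,0.017,0.38,0,0,0],
    [-0.007,0.017,0.4,0,0,0],
    [-0.007,0.017,0.4,0,0,0]
  ]
}}

```text
t: 14.9
position: [0.5693, -0.037, 0.041]
tool_rot: [-0.0, 1.0, 0.0, -0.0]
force: [-0.2, 0.6, -0.7]
gripper_width: 0.74
finger_force: 65.8
```

{"name": "apply_moves", "arguments": {
  "rows": [
    [0,0,0.1,0,0,0],
    [0,0,0.16,0,0,0],
    [0,0,0.19,0,0,0],
    [0,0,0.205,0,0,0],
    [0,0,0.205,0,0,0]
  ]
}}

```text
t: 15.4
position: [0.5696, -0.0371, 0.0105]
tool_rot: [0.0, 1.0, 0.0, -0.0]
force: [0.3, -0.7, -0.3]
gripper_width: 0.739
finger_force: 65.8
```

{"name": "apply_moves", "arguments": {
  "rows": [
    [0,0,0,0,0,0],
    [0,0,0,0,0,0],
    [0,0,0,0,0,0],
    [0,0,0,0,0,0]
  ],
  "gripper": 0.05
}}

```text
t: 15.8
position: [0.5698, -0.0372, 0.0107]
tool_rot: [0.0, 1.0, 0.0, 0.0]
force: [-1.0, -0.2, -0.2]
gripper_width: 0.947
finger_force: 0.0
```

{"name": "apply_moves", "arguments": {
  "rows": [
    [0,0,-0.2,0,0,0],
    [0,0,-0.5,0,0,0],
    [0,0,-0.8,0,0,0],
    [0,0,-1,0,0,0],
    [0,0,-1,0,0,0]
  ]
}}

```text
t: 16.3
position: [0.5724, -0.037, 0.1653]
tool_rot: [0.0, 1.0, 0.0, 0.004]
force: [-0.1, 0.6, -0.2]
gripper_width: 0.953
finger_force: 0.0
```

Run:
```python
from wr import *
p=bot.read_camera("wrist"); t=bot.sense()["position"]; print(t)
x=world(p)
u,v=px(p,[.5703,-.0353,.018]); 
w=x.reshape(-1,3); r=np.hypot(w[:,0]-.5703,w[:,1]+.0353); k=(r>.014)&(r<.030); print("top z at ring",np.percentile(w[k,2],[10,50,90]).round(4))
k=(r<.012)&(w[:,2]>.055)&(w[:,2]<.07); print("post",np.median(w[k],0))
print(jig(p))
p=bot.read_camera("top")
for n,q in [("fA",(.550,.189)),("fB",(.414,.21)),("fC",(.563,-.171)),("spacer",(.43,-.191))]: print(n,*blob(p,(*q,.006),.006))
```

```text
[ 0.5710502  -0.03710922  0.16285717]
top z at ring [0.0176 0.2529 0.264 ]
post [ 0.57100711 -0.03515543  0.05892639]
((570.6090698242188, -35.046356201171875), (110.22908020019531, 110.45146179199219), 21.229660034179688)
fA [550.6 188.8] [46.7 48.4]
fB [414.3 210.5] [46.5 48.3]
fC [ 583.6 -329.1] [67.4 73.7]
spacer [ 438.9 -335.1] [57.6 60.5]
```

{"name": "apply_moves", "arguments": {
  "rows": [
    [-0.06,-0.3,0,0,0,0],
    [-0.1,-0.6,0,0,0,0],
    [-0.127,-0.9,0,0,0,0],
    [-0.127,-1,0,0,0,0],
    [-0.127,-1,0,0,0,0]
  ],
  "gripper": 0.2
}}

```text
t: 16.9
position: [0.5493, 0.1161, 0.1591]
tool_rot: [-0.0, 1.0, 0.003, -0.001]
force: [0.4, -1.1, 0.2]
gripper_width: 0.802
finger_force: 0.0
```

{"name": "apply_moves", "arguments": {
  "rows": [
    [0,-0.3,0,0,0,0],
    [0,-0.5,0,0,0,0],
    [0,-0.5,0,0,0,0],
    [0,-0.5,0,0,0,0],
    [0,-0.5,0,0,0,0],
    [0,-0.5,0,0,0,0],
    [0,-0.5,0,0,0,0]
  ]
}}

```text
t: 17.6
position: [0.5508, 0.1864, 0.1604]
tool_rot: [0.0, 1.0, -0.001, -0.0]
force: [-0.6, -1.0, -0.5]
gripper_width: 0.801
finger_force: 0.0
```

```bash
python3 ring.py dark .552 .188 .006
python3 - <<'E'
from h import *
p=bot.read_camera("scene"); save(p,"s2",crop=(180,70,480,300),scale=2.6)
E
```

```text
tcp [550.8 186.8 160.5] grip 0.8 centre [553.  188.4] [21.2 21.3] rows dx,dy [ 0.015 -0.011]
```

View pics/s2.png

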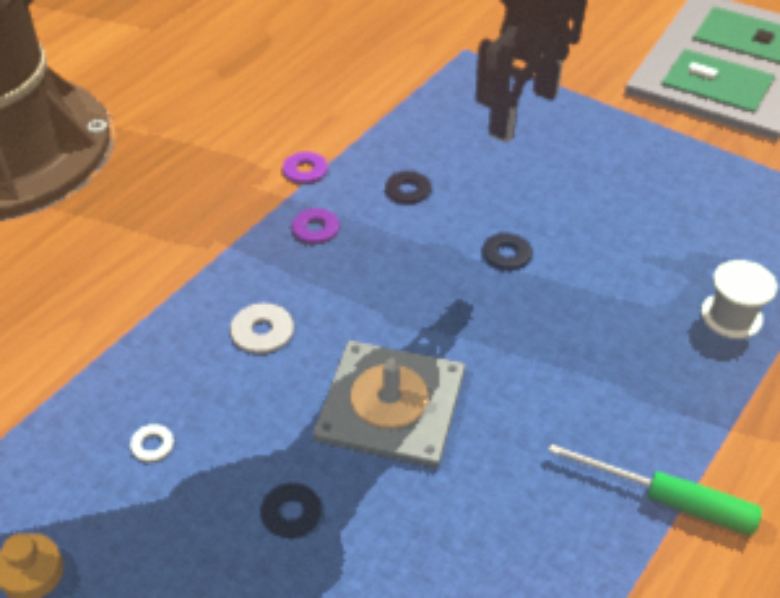

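Scene view: the support disc lies flat on the jig plate at (390,397), the clamp is on the bench at (262,327), and the rings are where expected. Picking up ferrite A.

{"name": "apply_moves", "arguments": {
  "rows": [
    [0.015,-0.011,0.3,0,0,0],
    [0.015,-0.011,0.6,0,0,0],
    [0.015,-0.011,0.8,0,0,0],
    [0.015,-0.011,0.9,0,0,0],
    [0.015,-0.011,0.9,0,0,0],
    [0.015,-0.011,0.9,0,0,0]
  ]
}}

```text
t: 18.3
position: [0.5536, 0.1899, 0.0266]
tool_rot: [-0.0, 1.0, 0.0, 0.001]
force: [0.1, 0.3, -0.1]
gripper_width: 0.803
finger_force: 0.0
```

{"name": "apply_moves", "arguments": {
  "rows": [
    [0,0,0.07,0,0,0],
    [0,0,0.12,0,0,0],
    [0,0,0.15,0,0,0],
    [0,0,0.167,0,0,0],
    [0,0,0.167,0,0,0],
    [0,0,0.167,0,0,0]
  ]
}}

```text
t: 18.9
position: [0.5529, 0.1896, 0.0005]
tool_rot: [-0.0, 1.0, 0.0, 0.0]
force: [-0.2, -0.8, 0.2]
gripper_width: 0.8
finger_force: 0.0
```

{"name": "apply_moves", "arguments": {
  "rows": [
    [0,0,0,0,0,0],
    [0,0,0,0,0,0],
    [0,0,0,0,0,0],
    [0,0,0,0,0,0],
    [0,0,0,0,0,0]
  ],
  "gripper": 0.7
}}

```text
t: 19.4
position: [0.553, 0.1896, 0.0017]
tool_rot: [-0.0, 1.0, 0.0, 0.0]
force: [-3.1, -1.0, 11.7]
gripper_width: 0.526
finger_force: 59.3
```

{"name": "apply_moves", "arguments": {
  "rows": [
    [0,0,-0.1,0,0,0],
    [0,0,-0.4,0,0,0],
    [0,0,-0.7,0,0,0],
    [0,0,-0.7,0,0,0],
    [0,0,-0.7,0,0,0]
  ]
}}

```text
t: 19.9
position: [0.5537, 0.1898, 0.1074]
tool_rot: [-0.001, 1.0, -0.0, 0.002]
force: [-1.0, -0.4, -1.5]
gripper_width: 0.525
finger_force: 61.2
```

{"name": "apply_moves", "arguments": {
  "rows": [
    [0.04,0.3,0,0,0,0],
    [0.07,0.6,0,0,0,0],
    [0.1,0.9,0,0,0,0],
    [0.1,1,0,0,0,0],
    [0.1,1,0,0,0,0]
  ]
}}

```text
t: 20.4
position: [0.567, 0.0356, 0.1043]
tool_rot: [0.001, 1.0, -0.003, -0.001]
force: [0.4, 0.2, -0.7]
gripper_width: 0.526
finger_force: 61.3
```

{"name": "apply_moves", "arguments": {
  "rows": [
    [0,0.3,0,0,0,0],
    [0,0.48,0,0,0,0],
    [0,0.48,0,0,0,0],
    [0,0.48,0,0,0,0],
    [0,0.48,0,0,0,0],
    [0,0.48,0,0,0,0],
    [0,0.48,0,0,0,0]
  ]
}}

```text
t: 21.1
position: [0.5678, -0.0311, 0.1054]
tool_rot: [-0.0, 1.0, 0.001, -0.0]
force: [0.3, 0.3, -0.9]
gripper_width: 0.521
finger_force: 61.3
```

Run:
```python
from wr import *
p=bot.read_camera("wrist"); s=bot.sense(); t=s["position"]; print(t,s["gripper_width"],s["finger_force"]); save(p,"w5",crop=(220,160,420,320),scale=4)
```

```text
[ 0.56785739 -0.03141238  0.10544245] 0.5237305230159427 61.30893414840102
```

View pics/w5.png

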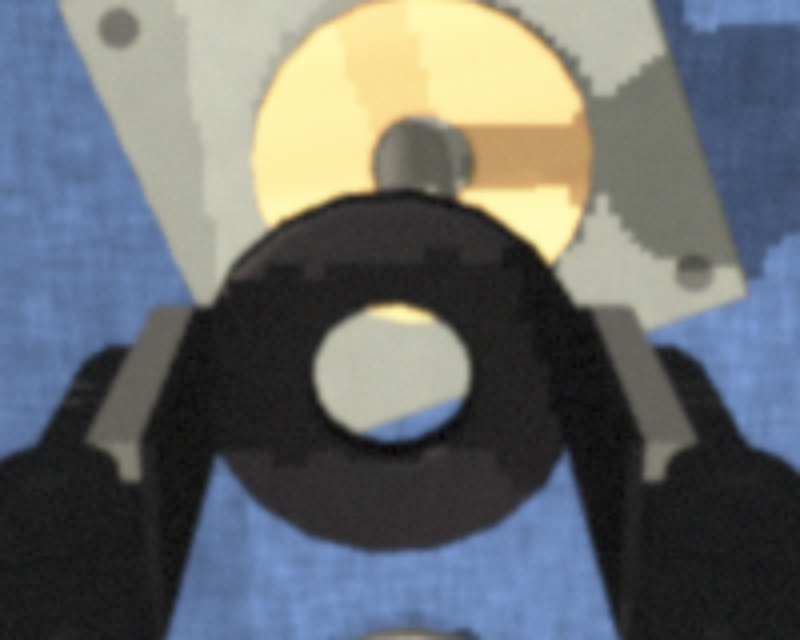

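Ferrite A is held level; bore at (393,374) of the crop.

```bash
python3 held.py dark .0043
```

```text
tcp [567.9 -31.7 105.4] grip 0.526 61 bore [569.  -30.9] [19.4 20.3] rows to post [0.009 0.029]
```

{"name": "apply_moves", "arguments": {
  "rows": [
    [0.009,0.029,0.1,0,0,0],
    [0.009,0.029,0.2,0,0,0],
    [0.009,0.029,0.2,0,0,0],
    [0.009,0.029,0.3,0,0,0],
    [0.009,0.029,0.38,0,0,0],
    [0.009,0.029,0.4,0,0,0],
    [0.009,0.029,0.4,0,0,0]
  ]
}}

```text
t: 21.9
position: [0.5688, -0.0368, 0.045]
tool_rot: [-0.0, 1.0, 0.0, -0.001]
force: [1.0, 0.3, -0.8]
gripper_width: 0.525
finger_force: 61.3
```

{"name": "apply_moves", "arguments": {
  "rows": [
    [0,0,0.08,0,0,0],
    [0,0,0.13,0,0,0],
    [0,0,0.155,0,0,0],
    [0,0,0.166,0,0,0],
    [0,0,0.166,0,0,0]
  ]
}}

```text
t: 22.4
position: [0.5691, -0.0368, 0.0204]
tool_rot: [0.0, 1.0, 0.0, -0.0]
force: [0.3, 0.3, -0.4]
gripper_width: 0.528
finger_force: 61.4
```

{"name": "apply_moves", "arguments": {
  "rows": [
    [0,0,0,0,0,0],
    [0,0,0,0,0,0],
    [0,0,0,0,0,0],
    [0,0,0,0,0,0]
  ],
  "gripper": 0.2
}}

```text
t: 22.8
position: [0.5693, -0.0369, 0.0208]
tool_rot: [0.0, 1.0, 0.0, 0.0]
force: [0.4, -0.3, 0.4]
gripper_width: 0.801
finger_force: 0.0
```

{"name": "apply_moves", "arguments": {
  "rows": [
    [0,0,-0.2,0,0,0],
    [0,0,-0.5,0,0,0],
    [0,0,-0.8,0,0,0],
    [0,0,-1,0,0,0],
    [0,0,-1,0,0,0]
  ]
}}

```text
t: 23.3
position: [0.5719, -0.0366, 0.1754]
tool_rot: [0.0, 1.0, 0.0, 0.004]
force: [0.4, 0.4, -0.3]
gripper_width: 0.8
finger_force: 0.0
```

{"name": "apply_moves", "arguments": {
  "rows": [
    [-0.3,-0.3,0,0,0,0],
    [-0.5,-0.6,0,0,0,0],
    [-0.7,-0.8,0,0,0,0],
    [-0.8,-1,0,0,0,0],
    [-0.8,-1,0,0,0,0]
  ]
}}

```text
t: 23.8
position: [0.4457, 0.1182, 0.1704]
tool_rot: [-0.001, 1.0, 0.004, -0.001]
force: [1.0, 0.6, -0.9]
gripper_width: 0.801
finger_force: 0.0
```

{"name": "apply_moves", "arguments": {
  "rows": [
    [-0.2,-0.3,0,0,0,0],
    [-0.22,-0.62,0,0,0,0],
    [-0.22,-0.62,0,0,0,0],
    [-0.22,-0.62,0,0,0,0],
    [-0.22,-0.62,0,0,0,0],
    [-0.22,-0.62,0,0,0,0],
    [-0.22,-0.62,0,0,0,0]
  ]
}}

```text
t: 24.5
position: [0.4165, 0.2049, 0.1704]
tool_rot: [0.0, 1.0, -0.001, -0.0]
force: [-0.3, 0.5, 1.0]
gripper_width: 0.798
finger_force: 0.0
```

```bash
python3 ring.py dark .4165 .210 .006
python3 - <<'E'
from wr import *
p=bot.read_camera("top")
for w in [(.5703,-.0353,.024),(.4165,.21,.006)]: print(w,*circ(p,w,w[2],"dark"))
E
```

```text
tcp [416.5 205.1 170.5] grip 0.804 centre [416.6 210.2] [20.6 21.3] rows dx,dy [ 0.001 -0.034]
(0.5703, -0.0353, 0.024) [570.8 -35.7] [22.6 31.2]
(0.4165, 0.21, 0.006) [418.1 216.5] [14. 44.]
```

{"name": "apply_moves", "arguments": {
  "rows": [
    [0,-0.03,0.3,0,0,0],
    [0,-0.03,0.6,0,0,0],
    [0,-0.03,0.8,0,0,0],
    [0,-0.03,0.9,0,0,0],
    [0,-0.03,0.9,0,0,0],
    [0,-0.03,0.9,0,0,0]
  ]
}}

```text
t: 25.2
position: [0.4163, 0.2106, 0.0359]
tool_rot: [0.0, 1.0, -0.0, -0.0]
force: [-0.5, -0.6, 1.0]
gripper_width: 0.801
finger_force: 0.0
```

{"name": "apply_moves", "arguments": {
  "rows": [
    [0,0,0.1,0,0,0],
    [0,0,0.18,0,0,0],
    [0,0,0.21,0,0,0],
    [0,0,0.227,0,0,0],
    [0,0,0.227,0,0,0],
    [0,0,0.227,0,0,0]
  ]
}}

```text
t: 25.8
position: [0.4164, 0.2108, 0.0018]
tool_rot: [-0.0, 1.0, 0.0, 0.0]
force: [-1.0, -0.6, 0.7]
gripper_width: 0.799
finger_force: 0.0
```

{"name": "apply_moves", "arguments": {
  "rows": [
    [0,0,0,0,0,0],
    [0,0,0,0,0,0],
    [0,0,0,0,0,0],
    [0,0,0,0,0,0],
    [0,0,0,0,0,0]
  ],
  "gripper": 0.7
}}

```text
t: 26.3
position: [0.4164, 0.2108, 0.0025]
tool_rot: [-0.0, 1.0, 0.0, 0.001]
force: [-3.0, -2.6, 14.3]
gripper_width: 0.52
finger_force: 58.9
```

{"name": "apply_moves", "arguments": {
  "rows": [
    [0,0,-0.1,0,0,0],
    [0,0,-0.4,0,0,0],
    [0,0,-0.7,0,0,0],
    [0,0,-0.7,0,0,0],
    [0,0,-0.7,0,0,0]
  ]
}}

```text
t: 26.8
position: [0.4169, 0.2108, 0.1076]
tool_rot: [-0.0, 1.0, -0.0, 0.001]
force: [-1.1, 0.4, -1.4]
gripper_width: 0.514
finger_force: 61.0
```

{"name": "apply_moves", "arguments": {
  "rows": [
    [0.3,0.3,0,0,0,0],
    [0.5,0.6,0,0,0,0],
    [0.7,0.8,0,0,0,0],
    [0.8,1,0,0,0,0],
    [0.8,1,0,0,0,0]
  ]
}}

```text
t: 27.3
position: [0.5381, 0.0532, 0.1045]
tool_rot: [0.002, 1.0, -0.005, -0.001]
force: [0.1, -0.1, -0.1]
gripper_width: 0.514
finger_force: 61.1
```

{"name": "apply_moves", "arguments": {
  "rows": [
    [0.2,0.3,0,0,0,0],
    [0.22,0.62,0,0,0,0],
    [0.22,0.62,0,0,0,0],
    [0.22,0.62,0,0,0,0],
    [0.22,0.62,0,0,0,0],
    [0.22,0.62,0,0,0,0],
    [0.22,0.62,0,0,0,0],
    [0.22,0.62,0,0,0,0],
    [0.22,0.62,0,0,0,0]
  ]
}}

```text
t: 28.2
position: [0.5692, -0.0318, 0.1066]
tool_rot: [0.0, 1.0, 0.0, 0.0]
force: [0.3, -0.1, -0.6]
gripper_width: 0.52
finger_force: 61.1
```

```bash
python3 held.py dark .0033
```

```text
tcp [569.2 -32.  106.6] grip 0.518 61 bore [570.6 -31.4] [19.6 20.3] rows to post [-0.002  0.026]
```

{"name": "apply_moves", "arguments": {
  "rows": [
    [0,0.022,0.1,0,0,0],
    [0,0.022,0.2,0,0,0],
    [0,0.022,0.2,0,0,0],
    [0,0.022,0.3,0,0,0],
    [0,0.022,0.38,0,0,0],
    [0,0.022,0.4,0,0,0],
    [0,0.022,0.4,0,0,0]
  ]
}}

```text
t: 28.95
position: [0.5689, -0.0356, 0.0463]
tool_rot: [0.0, 1.0, 0.0, -0.0]
force: [0.3, 0.2, -0.6]
gripper_width: 0.515
finger_force: 61.3
```

{"name": "apply_moves", "arguments": {
  "rows": [
    [0,0,0.06,0,0,0],
    [0,0,0.1,0,0,0],
    [0,0,0.12,0,0,0],
    [0,0,0.131,0,0,0],
    [0,0,0.131,0,0,0]
  ]
}}

```text
t: 29.45
position: [0.5691, -0.0356, 0.0269]
tool_rot: [0.0, 1.0, 0.0, -0.0]
force: [-0.3, -0.1, -0.1]
gripper_width: 0.519
finger_force: 62.3
```

{"name": "apply_moves", "arguments": {
  "rows": [
    [0,0,0,0,0,0],
    [0,0,0,0,0,0],
    [0,0,0,0,0,0],
    [0,0,0,0,0,0]
  ],
  "gripper": 0.2
}}

```text
t: 29.85
position: [0.5693, -0.0356, 0.0269]
tool_rot: [0.0, 1.0, 0.0, 0.0]
force: [0.2, -0.1, -0.7]
gripper_width: 0.799
finger_force: 0.0
```

{"name": "apply_moves", "arguments": {
  "rows": [
    [0,0,-0.2,0,0,0],
    [0,0,-0.5,0,0,0],
    [0,0,-0.8,0,0,0],
    [0,0,-0.9,0,0,0],
    [0,0,-0.9,0,0,0]
  ]
}}

```text
t: 30.35
position: [0.571, -0.0355, 0.1649]
tool_rot: [0.0, 1.0, -0.0, 0.003]
force: [0.6, -0.6, -0.3]
gripper_width: 0.799
finger_force: 0.0
```

{"name": "apply_moves", "arguments": {
  "rows": [
    [0,0.3,0,0,0,0],
    [0,0.6,0,0,0,0],
    [0,0.88,0,0,0,0],
    [0,0.88,0,0,0,0],
    [0,0.88,0,0,0,0],
    [0,0.88,0,0,0,0],
    [0,0.88,0,0,0,0],
    [0,0.88,0,0,0,0]
  ]
}}

```text
t: 31.15
position: [0.5693, -0.1663, 0.1618]
tool_rot: [-0.0, 1.0, 0.001, -0.0]
force: [0.3, -0.1, -0.3]
gripper_width: 0.8
finger_force: 0.0
```

```bash
python3 ring.py dark .568 -.1705 .006
python3 - <<'E'
from h import *
p=bot.read_camera("scene"); save(p,"s3",crop=(180,70,480,300),scale=2.6)
E
```

```text
tcp [ 569.3 -166.6  161.8] grip 0.802 centre [ 568.9 -171.2] [20.4 21.2] rows dx,dy [-0.003  0.031]
```

View pics/s3.png

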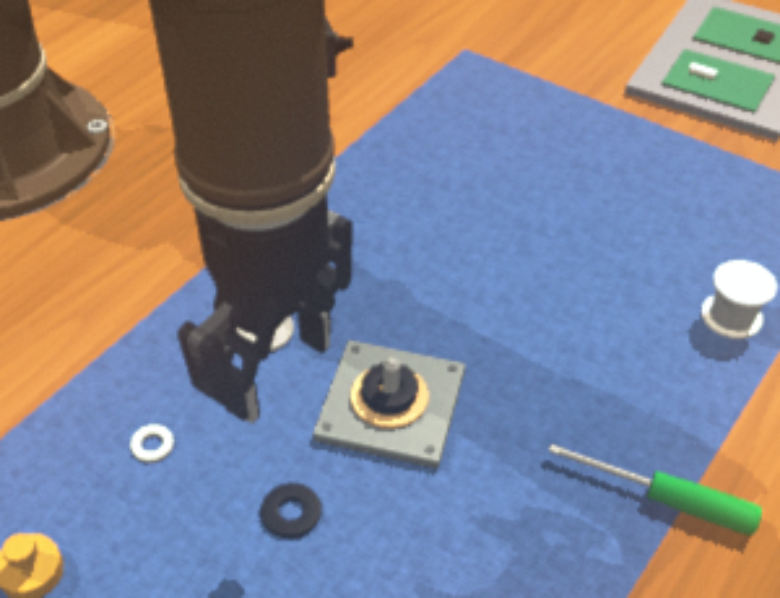

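Scene view: the jig at (390,397) shows the support disc and two ferrites around the post. The third ferrite is at (291,510). Picking it up.

{"name": "apply_moves", "arguments": {
  "rows": [
    [0,0.028,0.3,0,0,0],
    [0,0.028,0.6,0,0,0],
    [0,0.028,0.8,0,0,0],
    [0,0.028,0.9,0,0,0],
    [0,0.028,0.9,0,0,0],
    [0,0.028,0.9,0,0,0]
  ]
}}

```text
t: 31.85
position: [0.5702, -0.1717, 0.028]
tool_rot: [0.0, 1.0, 0.0, 0.001]
force: [-0.3, 0.1, 0.4]
gripper_width: 0.799
finger_force: 0.0
```

{"name": "apply_moves", "arguments": {
  "rows": [
    [0,0,0.07,0,0,0],
    [0,0,0.12,0,0,0],
    [0,0,0.15,0,0,0],
    [0,0,0.164,0,0,0],
    [0,0,0.164,0,0,0],
    [0,0,0.164,0,0,0]
  ]
}}

```text
t: 32.45
position: [0.5694, -0.1718, 0.0024]
tool_rot: [0.0, 1.0, 0.0, 0.0]
force: [0.4, -0.5, 0.1]
gripper_width: 0.799
finger_force: 0.0
```

{"name": "apply_moves", "arguments": {
  "rows": [
    [0,0,0,0,0,0],
    [0,0,0,0,0,0],
    [0,0,0,0,0,0],
    [0,0,0,0,0,0],
    [0,0,0,0,0,0]
  ],
  "gripper": 0.7
}}

```text
t: 32.95
position: [0.5724, -0.1721, 0.0058]
tool_rot: [0.001, 1.0, 0.0, 0.003]
force: [-3.7, 3.0, 28.8]
gripper_width: 0.301
finger_force: 14.4
```

{"name": "apply_moves", "arguments": {
  "rows": [
    [0,0,-0.1,0,0,0],
    [0,0,-0.4,0,0,0],
    [0,0,-0.7,0,0,0],
    [0,0,-0.7,0,0,0],
    [0,0,-0.7,0,0,0]
  ]
}}

```text
t: 33.45
position: [0.5699, -0.1721, 0.1089]
tool_rot: [0.0, 1.0, -0.0, 0.001]
force: [-0.4, -0.2, -0.6]
gripper_width: 0.299
finger_force: 0.0
```

{"name": "apply_moves", "arguments": {
  "rows": [
    [0,-0.3,0,0,0,0],
    [0,-0.6,0,0,0,0],
    [0,-0.88,0,0,0,0],
    [0,-0.88,0,0,0,0],
    [0,-0.88,0,0,0,0],
    [0,-0.88,0,0,0,0],
    [0,-0.88,0,0,0,0],
    [0,-0.88,0,0,0,0],
    [0,-0.88,0,0,0,0]
  ]
}}

```text
t: 34.35
position: [0.5691, -0.0407, 0.1071]
tool_rot: [0.0, 1.0, -0.001, -0.0]
force: [-0.4, 0.5, -0.2]
gripper_width: 0.3
finger_force: 0.0
```

```bash
python3 held.py dark .0033
```

```text
tcp [569.1 -40.5 107.2] grip 0.299 0 bore [591.7 -37.1] [12.5 17.8] rows to post [-0.143 -0.012]
```

The fingers slid over the top (grip too high, 2.4 mm). I'll go back, look again and grip lower.

{"name": "apply_moves", "arguments": {
  "rows": [
    [0,0.3,-0.35,0,0,0],
    [0,0.6,-0.35,0,0,0],
    [0,0.88,-0.35,0,0,0],
    [0,0.88,-0.35,0,0,0],
    [0,0.88,-0.35,0,0,0],
    [0,0.88,-0.35,0,0,0],
    [0,0.88,-0.35,0,0,0],
    [0,0.88,-0.35,0,0,0]
  ],
  "gripper": 0.2
}}

```text
t: 35.2
position: [0.5694, -0.1703, 0.1597]
tool_rot: [-0.0, 1.0, 0.001, -0.0]
force: [0.0, 0.6, 1.0]
gripper_width: 0.8
finger_force: 0.0
```

```bash
python3 ring.py dark .568 -.1705 .006 w6
```

```text
tcp [ 569.4 -170.5  159.7] grip 0.803 centre [ 569.1 -169.8] [20.6 21.1] rows dx,dy [-0.002 -0.005]
```

View pics/w6.png

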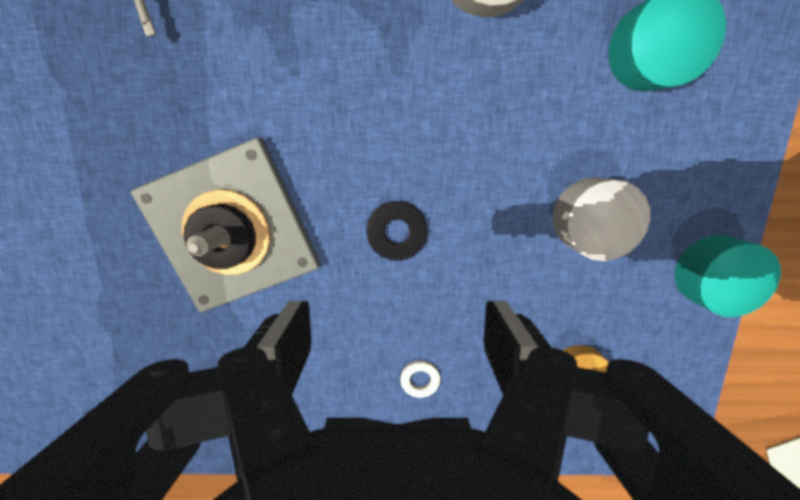

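The ferrite at (397,230) is still flat and in place; stack is fine. Retrying lower.

{"name": "apply_moves", "arguments": {
  "rows": [
    [0,0,0.3,0,0,0],
    [0,0,0.6,0,0,0],
    [0,0,0.8,0,0,0],
    [0,0,0.9,0,0,0],
    [0,0,0.9,0,0,0],
    [0,0,0.9,0,0,0]
  ]
}}

```text
t: 35.85
position: [0.5702, -0.1716, 0.0258]
tool_rot: [0.0, 1.0, 0.0, 0.001]
force: [-0.3, -0.4, 0.1]
gripper_width: 0.798
finger_force: 0.0
```

{"name": "apply_moves", "arguments": {
  "rows": [
    [0,0,0.07,0,0,0],
    [0,0,0.12,0,0,0],
    [0,0,0.15,0,0,0],
    [0,0,0.17,0,0,0],
    [0,0,0.17,0,0,0],
    [0,0,0.17,0,0,0]
  ]
}}

```text
t: 36.45
position: [0.5693, -0.1719, -0.0007]
tool_rot: [0.0, 1.0, 0.0, 0.0]
force: [-0.8, 0.2, 0.3]
gripper_width: 0.802
finger_force: 0.0
```

{"name": "apply_moves", "arguments": {
  "rows": [
    [0,0,0,0,0,0],
    [0,0,0,0,0,0],
    [0,0,0,0,0,0],
    [0,0,0,0,0,0],
    [0,0,0,0,0,0]
  ],
  "gripper": 0.6
}}

```text
t: 36.95
position: [0.5695, -0.1718, 0.0005]
tool_rot: [0.0, 1.0, 0.0, 0.0]
force: [-4.0, 0.6, 11.9]
gripper_width: 0.531
finger_force: 59.5
```

{"name": "apply_moves", "arguments": {
  "rows": [
    [0,0,-0.1,0,0,0],
    [0,0,-0.4,0,0,0],
    [0,0,-0.7,0,0,0],
    [0,0,-0.7,0,0,0],
    [0,0,-0.7,0,0,0]
  ]
}}

```text
t: 37.45
position: [0.5702, -0.1721, 0.1063]
tool_rot: [0.001, 1.0, -0.0, 0.002]
force: [-0.4, 0.4, -1.1]
gripper_width: 0.535
finger_force: 61.5
```

{"name": "apply_moves", "arguments": {
  "rows": [
    [0,-0.3,0,0,0,0],
    [0,-0.6,0,0,0,0],
    [0,-0.88,0,0,0,0],
    [0,-0.88,0,0,0,0],
    [0,-0.88,0,0,0,0],
    [0,-0.88,0,0,0,0],
    [0,-0.88,0,0,0,0],
    [0,-0.88,0,0,0,0],
    [0,-0.88,0,0,0,0]
  ]
}}

```text
t: 38.35
position: [0.5691, -0.0407, 0.1041]
tool_rot: [0.0, 1.0, -0.001, -0.0]
force: [1.2, 0.3, -0.7]
gripper_width: 0.534
finger_force: 61.5
```

```bash
python3 held.py dark .0043
```

```text
tcp [569.2 -40.5 104.2] grip 0.537 62 bore [569.5 -40.2] [19.6 20.4] rows to post [ 0.005 -0.033]
```

{"name": "apply_moves", "arguments": {
  "rows": [
    [0.005,-0.03,0.1,0,0,0],
    [0.005,-0.03,0.2,0,0,0],
    [0.005,-0.03,0.2,0,0,0],
    [0.005,-0.03,0.28,0,0,0],
    [0.005,-0.03,0.36,0,0,0],
    [0.005,-0.03,0.4,0,0,0],
    [0.005,-0.03,0.4,0,0,0]
  ]
}}

```text
t: 39.1
position: [0.5692, -0.0355, 0.0432]
tool_rot: [0.0, 1.0, 0.0, -0.001]
force: [-0.8, -0.2, 0.5]
gripper_width: 0.534
finger_force: 61.5
```

{"name": "apply_moves", "arguments": {
  "rows": [
    [0,0,0.05,0,0,0],
    [0,0,0.08,0,0,0],
    [0,0,0.088,0,0,0],
    [0,0,0.088,0,0,0]
  ]
}}

```text
t: 39.5
position: [0.5699, -0.0353, 0.031]
tool_rot: [0.0, 1.0, 0.0, -0.0]
force: [0.8, 0.1, -0.6]
gripper_width: 0.532
finger_force: 61.5
```

{"name": "apply_moves", "arguments": {
  "rows": [
    [0,0,0,0,0,0],
    [0,0,0,0,0,0],
    [0,0,0,0,0,0],
    [0,0,0,0,0,0]
  ],
  "gripper": 0.3
}}

```text
t: 39.9
position: [0.5701, -0.0353, 0.0312]
tool_rot: [0.0, 1.0, 0.0, 0.0]
force: [-0.7, 0.1, 0.5]
gripper_width: 0.702
finger_force: 0.0
```

{"name": "apply_moves", "arguments": {
  "rows": [
    [0,0,-0.2,0,0,0],
    [0,0,-0.5,0,0,0],
    [0,0,-0.8,0,0,0],
    [0,0,-0.85,0,0,0],
    [0,0,-0.85,0,0,0]
  ]
}}

```text
t: 40.4
position: [0.5711, -0.0353, 0.1604]
tool_rot: [0.0, 1.0, 0.0, 0.002]
force: [-0.3, 0.5, -1.0]
gripper_width: 0.702
finger_force: 0.0
```

{"name": "apply_moves", "arguments": {
  "rows": [
    [-0.3,0.3,0,0,0,0],
    [-0.6,0.6,0,0,0,0],
    [-0.8,0.9,0,0,0,0],
    [-0.92,1,0,0,0,0],
    [-0.92,1,0,0,0,0],
    [-0.92,1,0,0,0,0],
    [-0.92,1,0,0,0,0],
    [-0.92,1,0,0,0,0]
  ]
}}

```text
t: 41.2
position: [0.4328, -0.1839, 0.1581]
tool_rot: [-0.0, 1.0, 0.001, -0.0]
force: [0.4, 0.3, 0.4]
gripper_width: 0.703
finger_force: 0.0
```

```bash
python3 ring.py light .431 -.190 .006
python3 - <<'E'
from h import *
p=bot.read_camera("scene"); save(p,"s4",crop=(270,150,430,270),scale=4)
E
```

```text
tcp [ 432.9 -184.   158.2] grip 0.702 centre [ 431.4 -190.6] [36.3 36.5] rows dx,dy [-0.01   0.044]
```

View pics/s4.png

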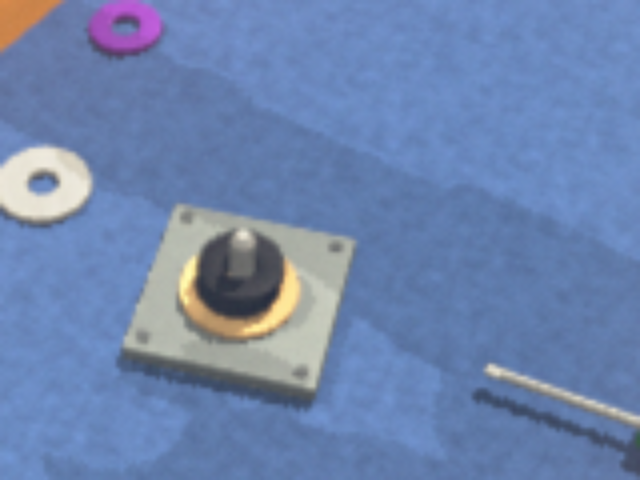

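Scene crop: the support disc and three ferrites lie flat on the post at (240,270). Next, the spacer.

{"name": "apply_moves", "arguments": {
  "rows": [
    [-0.01,0.04,0.3,0,0,0],
    [-0.01,0.04,0.6,0,0,0],
    [-0.01,0.04,0.8,0,0,0],
    [-0.01,0.04,0.9,0,0,0],
    [-0.01,0.04,0.9,0,0,0],
    [-0.01,0.04,0.9,0,0,0]
  ],
  "gripper": 0.4
}}

```text
t: 41.9
position: [0.431, -0.1908, 0.0238]
tool_rot: [-0.0, 1.0, 0.001, -0.0]
force: [-0.2, -0.0, 0.7]
gripper_width: 0.602
finger_force: 0.0
```

{"name": "apply_moves", "arguments": {
  "rows": [
    [0,0,0.07,0,0,0],
    [0,0,0.11,0,0,0],
    [0,0,0.13,0,0,0],
    [0,0,0.147,0,0,0],
    [0,0,0.147,0,0,0],
    [0,0,0.147,0,0,0]
  ]
}}

```text
t: 42.5
position: [0.4305, -0.1914, 0.0016]
tool_rot: [0.0, 1.0, 0.0, 0.0]
force: [-0.5, 0.2, -0.3]
gripper_width: 0.605
finger_force: 0.0
```

{"name": "apply_moves", "arguments": {
  "rows": [
    [0,0,0,0,0,0],
    [0,0,0,0,0,0],
    [0,0,0,0,0,0],
    [0,0,0,0,0,0],
    [0,0,0,0,0,0]
  ],
  "gripper": 0.75
}}

```text
t: 43.0
position: [0.4306, -0.1914, 0.0023]
tool_rot: [0.0, 1.0, 0.0, 0.0]
force: [-2.4, 1.1, 12.0]
gripper_width: 0.363
finger_force: 58.4
```

{"name": "apply_moves", "arguments": {
  "rows": [
    [0,0,-0.1,0,0,0],
    [0,0,-0.4,0,0,0],
    [0,0,-0.7,0,0,0],
    [0,0,-0.7,0,0,0],
    [0,0,-0.7,0,0,0]
  ]
}}

```text
t: 43.5
position: [0.4311, -0.1918, 0.1076]
tool_rot: [0.001, 1.0, -0.0, 0.001]
force: [0.8, -0.4, -0.6]
gripper_width: 0.365
finger_force: 59.4
```

{"name": "apply_moves", "arguments": {
  "rows": [
    [0.3,-0.3,0,0,0,0],
    [0.6,-0.6,0,0,0,0],
    [0.8,-0.9,0,0,0,0],
    [0.92,-1,0,0,0,0],
    [0.92,-1,0,0,0,0],
    [0.92,-1,0,0,0,0],
    [0.92,-1,0,0,0,0],
    [0.92,-1,0,0,0,0],
    [0.92,-1,0,0,0,0]
  ]
}}

```text
t: 44.4
position: [0.5676, -0.0429, 0.1063]
tool_rot: [0.0, 1.0, -0.001, -0.0]
force: [-0.1, -1.0, -0.5]
gripper_width: 0.364
finger_force: 59.4
```

```bash
python3 held.py light .0045
python3 - <<'E'
from h import *
p=bot.read_camera("wrist"); save(p,"w7",crop=(220,160,420,320),scale=3)
E
```

```text
tcp [567.8 -42.6 106.5] grip 0.368 59 bore [564.5 -45.1] [ 4.8 15.3] rows to post [ 0.039 -0.065]
```

View pics/w7.png

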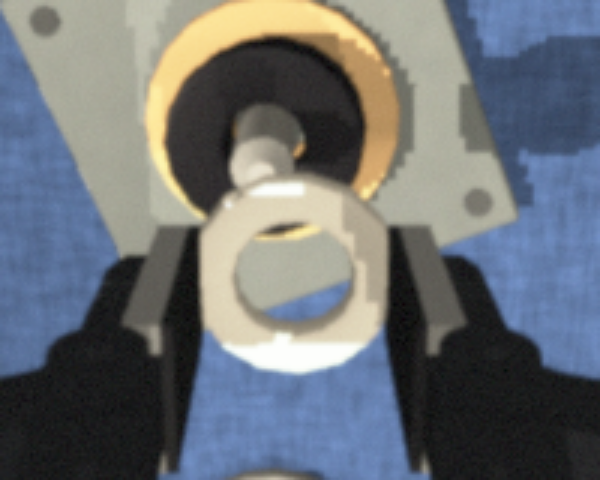

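Spacer held level: bore centre at crop (294,273), i.e. image pixel (318,251).

Run:
```python
from h import *
p=bot.read_camera("wrist"); t=bot.sense()["position"]
for z in (.0037,.0045):
    c=ray(p,318,251,t[2]+z)*1000; d=(np.array([570.3,-35.3])-c[:2])/150; print(t*1000,c,d)
```

```text
[568.15742659 -42.13947528 106.61972517] [569.9333034  -42.12946973 110.31972517] [0.00244464 0.0455298 ]
[568.15742659 -42.13947528 106.61972517] [570.31394413 -42.12875747 111.11972517] [-9.29608693e-05  4.55250498e-02]
```

{"name": "apply_moves", "arguments": {
  "rows": [
    [0.001,-0.044,0.1,0,0,0],
    [0.001,-0.044,0.2,0,0,0],
    [0.001,-0.044,0.2,0,0,0],
    [0.001,-0.044,0.28,0,0,0],
    [0.001,-0.044,0.34,0,0,0],
    [0.001,-0.044,0.38,0,0,0],
    [0.001,-0.044,0.38,0,0,0]
  ]
}}

```text
t: 45.25
position: [0.568, -0.0349, 0.0486]
tool_rot: [0.0, 1.0, 0.0, -0.001]
force: [-0.8, 0.4, -0.1]
gripper_width: 0.362
finger_force: 59.5
```

{"name": "apply_moves", "arguments": {
  "rows": [
    [0,0,0.04,0,0,0],
    [0,0,0.06,0,0,0],
    [0,0,0.07,0,0,0],
    [0,0,0.07,0,0,0]
  ]
}}

```text
t: 45.65
position: [0.5686, -0.0347, 0.0389]
tool_rot: [0.0, 1.0, 0.0, -0.0]
force: [-0.1, 0.4, 0.7]
gripper_width: 0.365
finger_force: 59.5
```

{"name": "apply_moves", "arguments": {
  "rows": [
    [0,0,0,0,0,0],
    [0,0,0,0,0,0],
    [0,0,0,0,0,0],
    [0,0,0,0,0,0]
  ],
  "gripper": 0.4
}}

```text
t: 46.05
position: [0.5687, -0.0348, 0.0391]
tool_rot: [0.0, 1.0, 0.0, 0.0]
force: [-0.3, 0.6, -0.1]
gripper_width: 0.601
finger_force: 0.0
```

{"name": "apply_moves", "arguments": {
  "rows": [
    [0,0,-0.2,0,0,0],
    [0,0,-0.5,0,0,0],
    [0,0,-0.8,0,0,0],
    [0,0,-0.8,0,0,0],
    [0,0,-0.8,0,0,0]
  ]
}}

```text
t: 46.55
position: [0.5693, -0.0348, 0.1603]
tool_rot: [0.0, 1.0, -0.0, 0.001]
force: [0.3, -0.5, -0.4]
gripper_width: 0.602
finger_force: 0.0
```

{"name": "apply_moves", "arguments": {
  "rows": [
    [-0.3,0,0,0,0,0],
    [-0.6,0,0,0,0,0],
    [-0.9,0,0,0,0,0],
    [-1,0,0,0,0,0],
    [-1,0,0,0,0,0],
    [-1,0,0,0,0,0],
    [-1,0,0,0,0,0],
    [-1,0,0,0,0,0]
  ],
  "gripper": 0.15
}}

```text
t: 47.35
position: [0.4195, -0.0346, 0.1587]
tool_rot: [-0.0, 1.0, 0.0, -0.0]
force: [-0.2, -0.3, -0.4]
gripper_width: 0.854
finger_force: 0.0
```

```bash
python3 ring.py light .419 -.036 .006
python3 - <<'E'
from h import *
p=bot.read_camera("scene"); save(p,"s5",crop=(270,150,430,270),scale=4)
E
```

```text
tcp [419.3 -34.6 158.7] grip 0.851 centre [421.4 -35. ] [18.8 19. ] rows dx,dy [0.014 0.003]
```

View pics/s5.png

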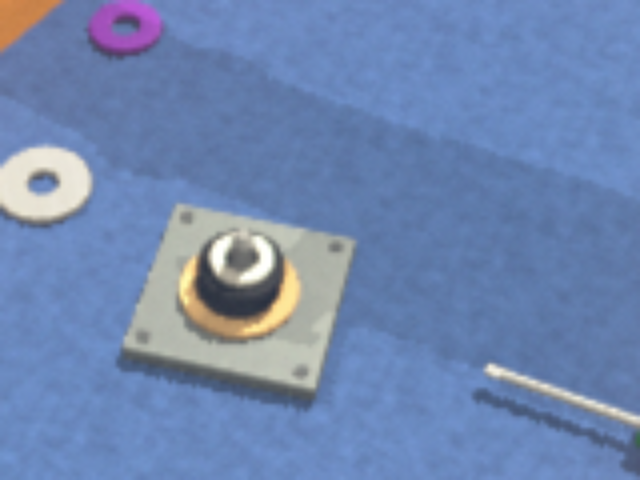

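Scene crop: the white spacer is on top of the ferrites at (240,258), and the clamp is at (42,183). That was my 15th picture, one past the limit of 14, so from here I'll use numbers only. Clamp next.

{"name": "apply_moves", "arguments": {
  "rows": [
    [0.013,0.001,0.3,0,0,0],
    [0.013,0.001,0.6,0,0,0],
    [0.013,0.001,0.8,0,0,0],
    [0.013,0.001,0.9,0,0,0],
    [0.013,0.001,0.9,0,0,0],
    [0.013,0.001,0.9,0,0,0]
  ]
}}

```text
t: 48.05
position: [0.4208, -0.0347, 0.0241]
tool_rot: [-0.0, 1.0, 0.0, -0.0]
force: [1.2, -0.3, -0.9]
gripper_width: 0.85
finger_force: 0.0
```

{"name": "apply_moves", "arguments": {
  "rows": [
    [0,0,0.07,0,0,0],
    [0,0,0.13,0,0,0],
    [0,0,0.165,0,0,0],
    [0,0,0.184,0,0,0],
    [0,0,0.184,0,0,0],
    [0,0,0.184,0,0,0]
  ]
}}

```text
t: 48.65
position: [0.4206, -0.0349, -0.0035]
tool_rot: [0.0, 1.0, 0.0, 0.0]
force: [1.1, -0.7, 0.5]
gripper_width: 0.851
finger_force: 0.0
```

{"name": "apply_moves", "arguments": {
  "rows": [
    [0,0,0,0,0,0],
    [0,0,0,0,0,0],
    [0,0,0,0,0,0],
    [0,0,0,0,0,0],
    [0,0,0,0,0,0]
  ],
  "gripper": 0.5
}}

```text
t: 49.15
position: [0.4207, -0.0349, -0.0028]
tool_rot: [0.0, 1.0, -0.0, 0.0]
force: [-2.4, 0.2, 14.9]
gripper_width: 0.651
finger_force: 60.6
```

{"name": "apply_moves", "arguments": {
  "rows": [
    [0,0,-0.1,0,0,0],
    [0,0,-0.4,0,0,0],
    [0,0,-0.7,0,0,0],
    [0,0,-0.7,0,0,0],
    [0,0,-0.7,0,0,0]
  ]
}}

```text
t: 49.65
position: [0.4212, -0.0353, 0.1023]
tool_rot: [0.0, 1.0, -0.0, 0.001]
force: [-0.0, -0.1, -2.0]
gripper_width: 0.653
finger_force: 64.5
```

{"name": "apply_moves", "arguments": {
  "rows": [
    [0.3,0,0,0,0,0],
    [0.6,0,0,0,0,0],
    [0.9,0,0,0,0,0],
    [0.98,0,0,0,0,0],
    [0.98,0,0,0,0,0],
    [0.98,0,0,0,0,0],
    [0.98,0,0,0,0,0],
    [0.98,0,0,0,0,0],
    [0.98,0,0,0,0,0]
  ]
}}

```text
t: 50.55
position: [0.5669, -0.035, 0.1015]
tool_rot: [0.0, 1.0, 0.0, -0.0]
force: [0.5, -0.3, -1.1]
gripper_width: 0.656
finger_force: 64.5
```

```bash
cat > clamp.py <<'E'
from h import *
p=bot.read_camera("wrist"); s=bot.sense(); t=s["position"]; z=t[2]+.0088
print(t*1000,s["gripper_width"],s["finger_force"],px(p,[t[0],t[1],z]))
L=bot.trace(p,"clamp_mid")
for l in L[:2]:
    m=l["pixels"].astype(np.uint8); cs,_=cv2.findContours(m,cv2.RETR_CCOMP,cv2.CHAIN_APPROX_NONE)
    for c in cs:
        if cv2.contourArea(c)>60:
            P=np.array([ray(p,*a,z)[:2] for a in c[:,0].astype(float)],np.float32)*1000; print(round(l["score"],2),cv2.fitEllipse(P)[:2])
E
python3 clamp.py; python3 held.py light .0088
```

```text
[567.08578214 -35.02070111 101.62475615] 0.6530514451766982 64.47724012494447 (np.float64(318.53921099550365), np.float64(258.83647358146726))
0.56 ((568.3096923828125, -34.43342971801758), (56.64094543457031, 58.959285736083984))
0.56 ((568.8258056640625, -34.37249755859375), (18.419729232788086, 19.216737747192383))
tcp [567.4 -35.  101.6] grip 0.657 64 bore [563.3 -37.4] [ 4.8 15.6] rows to post [ 0.047 -0.014]
```

{"name": "apply_moves", "arguments": {
  "rows": [
    [0.011,0.005,0.1,0,0,0],
    [0.011,0.005,0.18,0,0,0],
    [0.011,0.005,0.18,0,0,0],
    [0.011,0.005,0.25,0,0,0],
    [0.011,0.005,0.32,0,0,0],
    [0.011,0.005,0.37,0,0,0],
    [0.011,0.005,0.4,0,0,0],
    [0.011,0.005,0.41,0,0,0],
    [0.011,0.005,0.41,0,0,0]
  ]
}}

```text
t: 51.6
position: [0.5692, -0.0356, 0.0399]
tool_rot: [0.0, 1.0, 0.0, -0.0]
force: [-0.1, -0.1, -0.0]
gripper_width: 0.654
finger_force: 64.5
```

{"name": "apply_moves", "arguments": {
  "rows": [
    [0,0,0,0,0,0],
    [0,0,0,0,0,0],
    [0,0,0,0,0,0],
    [0,0,0,0,0,0]
  ],
  "gripper": 0.15
}}

```text
t: 52.0
position: [0.5693, -0.0356, 0.0401]
tool_rot: [0.0, 1.0, 0.0, 0.0]
force: [0.3, 0.4, 0.2]
gripper_width: 0.848
finger_force: 0.0
```

{"name": "apply_moves", "arguments": {
  "rows": [
    [0,0,-0.2,0,0,0],
    [0,0,-0.5,0,0,0],
    [0,0,-0.8,0,0,0],
    [0,0,-1,0,0,0],
    [0,0,-1,0,0,0],
    [0,0,-1,0,0,0]
  ]
}}

```text
t: 52.6
position: [0.5694, -0.0357, 0.1905]
tool_rot: [0.0, 1.0, -0.0, 0.001]
force: [-0.7, 0.8, 0.1]
gripper_width: 0.85
finger_force: 0.0
```

Run:
```python
from wr import *
p=bot.read_camera("wrist"); t=bot.sense()["position"]; print(t)
m=bot.trace(p,"clamp_mid")[0]["pixels"]; x=world(p)[m]; print("clamp top z",np.percentile(x[:,2],[10,50,90]).round(4))
# flatness: plane fit on clamp face
k=abs(x[:,2]-np.median(x[:,2]))<.004; A=np.c_[x[k,:2],np.ones(k.sum())]; f=np.linalg.lstsq(A,x[k,2],rcond=None)[0]; print("tilt",f[:2].round(3))
cs,_=cv2.findContours(m.astype(np.uint8),0,1); c=max(cs,key=len); print(cv2.fitEllipse(np.array([ray(p,*a,.048)[:2] for a in c[:,0].astype(float)],np.float32)*1000))
# cap and others
for n,q,k in [("cap",(.5815,-.320,.029),"light"),("weight",(.439,-.331,.016),"gold")]: print(n,*circ(p,q,q[2],k))
```

```text
[ 0.56874055 -0.03581321  0.18935237]
clamp top z [0.0463 0.0473 0.0483]
tilt [-0.002  0.   ]
((569.7620239257812, -35.14931869506836), (57.864742279052734, 58.85546112060547), 77.27440643310547)
cap [ 583.3 -314.5] [61.  85.4]
weight [ 441.  -329.9] [47.6 79. ]
```

{"name": "apply_moves", "arguments": {
  "rows": [
    [0.03,0.3,0,0,0,0],
    [0.05,0.6,0,0,0,0],
    [0.08,0.9,0,0,0,0],
    [0.08,1,0,0,0,0],
    [0.08,1,0,0,0,0]
  ],
  "gripper": 0
}}

```text
t: 53.2
position: [0.5799, -0.1892, 0.1879]
tool_rot: [0.0, 1.0, -0.003, -0.002]
force: [-0.4, -0.0, -0.3]
gripper_width: 0.997
finger_force: 0.0
```

{"name": "apply_moves", "arguments": {
  "rows": [
    [0,0.3,0,0,0,0],
    [0,0.6,0,0,0,0],
    [0,0.89,0,0,0,0],
    [0,0.89,0,0,0,0],
    [0,0.89,0,0,0,0],
    [0,0.89,0,0,0,0],
    [0,0.89,0,0,0,0],
    [0,0.89,0,0,0,0]
  ]
}}

```text
t: 54.0
position: [0.5817, -0.3174, 0.19]
tool_rot: [-0.0, 1.0, 0.001, 0.0]
force: [-0.5, -0.0, -0.3]
gripper_width: 1.004
finger_force: 0.0
```

```bash
cat > cap.py <<'E'
from wr import *
p=bot.read_camera("wrist"); s=bot.sense(); t=s["position"]; print((t*1000).round(1))
for d in bot.pinpoint(p,"cap_mid"): print("pin",np.round(d["centre"],4),round(d["score"],2))
h,sat,v=cv2.split(cv2.cvtColor(p["image"],cv2.COLOR_RGB2HSV))
x=world(p); k=(np.hypot(x[...,0]-.582,x[...,1]+.32)<.05)&(x[...,2]>.020)&(x[...,2]<.05)
q=x[k]; 
f=lambda a:np.hypot(np.hypot(q[:,0]-a[0],q[:,1]-a[1]),q[:,2]-a[2])-.06
from scipy.optimize import least_squares
q=q[q[:,2]>.031]; r=least_squares(f,[.582,-.32,-.022],loss="soft_l1",f_scale=.001); print("dome fit",r.x.round(4),len(q),"top",q[:,2].max().round(4))
m=((sat<70)&(v>60)).astype(np.uint8); print("outline z29",*blob(p,(.582,-.32,.029),.029,m=m))
E
python3 cap.py
```

```text
[ 581.6 -317.9  190.1]
pin [ 0.7058 -0.3516  0.0155] 0.77
pin [ 0.5392 -0.4354  0.0175] 0.71
dome fit [ 0.5816 -0.3245 -0.0226] 2102 top 0.0391
outline z29 [ 582.7 -324.5] [60.6 63. ]
```

{"name": "apply_moves", "arguments": {
  "rows": [
    [0.002,0.042,0.3,0,0,0],
    [0.002,0.042,0.6,0,0,0],
    [0.002,0.042,0.8,0,0,0],
    [0.002,0.042,0.85,0,0,0],
    [0.002,0.042,0.85,0,0,0],
    [0.002,0.042,0.85,0,0,0]
  ]
}}

```text
t: 54.7
position: [0.5829, -0.3257, 0.0643]
tool_rot: [0.001, 1.0, 0.0, 0.001]
force: [0.3, -0.4, 0.7]
gripper_width: 0.998
finger_force: 0.0
```

{"name": "apply_moves", "arguments": {
  "rows": [
    [0,0,0.15,0,0,0],
    [0,0,0.3,0,0,0],
    [0,0,0.37,0,0,0],
    [0,0,0.397,0,0,0],
    [0,0,0.397,0,0,0],
    [0,0,0.397,0,0,0]
  ]
}}

```text
t: 55.3
position: [0.5824, -0.3258, 0.0042]
tool_rot: [0.0, 1.0, 0.0, 0.001]
force: [0.7, -0.1, 0.4]
gripper_width: 1.001
finger_force: 0.0
```

{"name": "apply_moves", "arguments": {
  "rows": [
    [0,0,0,0,0,0],
    [0,0,0,0,0,0],
    [0,0,0,0,0,0],
    [0,0,0,0,0,0],
    [0,0,0,0,0,0],
    [0,0,0,0,0,0]
  ],
  "gripper": 0.5
}}

```text
t: 55.9
position: [0.5822, -0.3256, 0.0041]
tool_rot: [0.0, 1.0, 0.0, 0.001]
force: [-2.1, 0.5, 5.9]
gripper_width: 0.676
finger_force: 64.2
```

{"name": "apply_moves", "arguments": {
  "rows": [
    [0,0,-0.1,0,0,0],
    [0,0,-0.4,0,0,0],
    [0,0,-0.7,0,0,0],
    [0,0,-0.7,0,0,0],
    [0,0,-0.7,0,0,0]
  ]
}}

```text
t: 56.4
position: [0.5822, -0.3258, 0.1099]
tool_rot: [0.001, 1.0, -0.0, 0.001]
force: [-1.0, 0.3, -1.7]
gripper_width: 0.669
finger_force: 65.2
```

{"name": "apply_moves", "arguments": {
  "rows": [
    [-0.03,-0.3,0,0,0,0],
    [-0.05,-0.6,0,0,0,0],
    [-0.08,-0.9,0,0,0,0],
    [-0.08,-1,0,0,0,0],
    [-0.08,-1,0,0,0,0]
  ]
}}

```text
t: 56.9
position: [0.5687, -0.1713, 0.1068]
tool_rot: [-0.001, 1.0, 0.003, -0.001]
force: [-0.3, -0.8, -1.8]
gripper_width: 0.671
finger_force: 65.2
```

{"name": "apply_moves", "arguments": {
  "rows": [
    [0,-0.3,0,0,0,0],
    [0,-0.6,0,0,0,0],
    [0,-0.92,0,0,0,0],
    [0,-0.92,0,0,0,0],
    [0,-0.92,0,0,0,0],
    [0,-0.92,0,0,0,0],
    [0,-0.92,0,0,0,0],
    [0,-0.92,0,0,0,0],
    [0,-0.92,0,0,0,0]
  ]
}}

```text
t: 57.8
position: [0.5694, -0.0384, 0.1077]
tool_rot: [0.0, 1.0, -0.001, -0.0]
force: [0.6, 0.8, -2.4]
gripper_width: 0.672
finger_force: 65.3
```

```bash
cat > heldcap.py <<'E'
from h import *
from scipy.optimize import least_squares
p=bot.read_camera("wrist"); s=bot.sense(); t=s["position"]; print((t*1000).round(1),s["gripper_width"],s["finger_force"],s["tool_rot"].round(3))
x=world(p); k=(np.hypot(x[...,0]-t[0],x[...,1]-t[1])<.026)&(x[...,2]>t[2]+.022)&(x[...,2]<t[2]+.045); q=x[k]; print(len(q),"zmax",(np.percentile(q[:,2],98)-t[2])*1000)
f=lambda a:np.linalg.norm(q-a,axis=1)-.06
r=least_squares(f,[t[0],t[1],t[2]-.025],loss="soft_l1",f_scale=.001); c=r.x*1000; print("dome centre",c.round(1),"crown rel tcp",round(c[2]+60-t[2]*1000,1),"rows",np.round([(570.3-c[0])/150,-(-35.3-c[1])/150],3))
E
python3 heldcap.py
```

```text
[569.5 -38.1 107.8] 0.6690131711961324 65.29367213370278 [ 0.  1. -0. -0.]
10520 zmax 33.52738099616427
dome centre [569.2 -37.9  81. ] crown rel tcp 33.2 rows [ 0.007 -0.017]
```

{"name": "apply_moves", "arguments": {
  "rows": [
    [0.007,-0.015,0.1,0,0,0],
    [0.007,-0.015,0.18,0,0,0],
    [0.007,-0.015,0.18,0,0,0],
    [0.007,-0.015,0.25,0,0,0],
    [0.007,-0.015,0.31,0,0,0],
    [0.007,-0.015,0.35,0,0,0],
    [0.007,-0.015,0.365,0,0,0],
    [0.007,-0.015,0.365,0,0,0],
    [0.007,-0.015,0.365,0,0,0]
  ]
}}

```text
t: 58.75
position: [0.5708, -0.0351, 0.0533]
tool_rot: [0.0, 1.0, 0.0, 0.0]
force: [-0.4, 1.0, -1.7]
gripper_width: 0.67
finger_force: 65.3
```

{"name": "apply_moves", "arguments": {
  "rows": [
    [0,0,0.002,0,0,0],
    [0,0,0.004,0,0,0],
    [0,0,0.004,0,0,0]
  ]
}}

```text
t: 59.05
position: [0.5706, -0.0352, 0.0527]
tool_rot: [0.0, 1.0, 0.0, 0.0]
force: [-0.1, 0.3, -2.0]
gripper_width: 0.672
finger_force: 65.3
```

{"name": "apply_moves", "arguments": {
  "rows": [
    [0,0,0,0,0,0],
    [0,0,0,0,0,0],
    [0,0,0,0,0,0],
    [0,0,0,0,0,0],
    [0,0,0,0,0,0]
  ],
  "gripper": 0.05
}}

```text
t: 59.55
position: [0.5706, -0.0352, 0.0526]
tool_rot: [0.0, 1.0, 0.0, 0.0]
force: [0.1, -0.5, 0.1]
gripper_width: 0.95
finger_force: 0.0
```

{"name": "apply_moves", "arguments": {
  "rows": [
    [0,0,-0.15,0,0,0],
    [0,0,-0.4,0,0,0],
    [0,0,-0.7,0,0,0],
    [0,0,-1,0,0,0],
    [0,0,-1,0,0,0],
    [0,0,-1,0,0,0],
    [0,0,-1,0,0,0]
  ]
}}

```text
t: 60.25
position: [0.5698, -0.0354, 0.2014]
tool_rot: [0.0, 1.0, 0.0, -0.001]
force: [-0.2, 0.5, -0.1]
gripper_width: 0.95
finger_force: 0.0
```

```bash
cat > domepost.py <<'E'
from h import *
from scipy.optimize import least_squares
p=bot.read_camera("wrist"); t=bot.sense()["position"]; print((t*1000).round(1))
x=world(p); k=(np.hypot(x[...,0]-.5703,x[...,1]+.0353)<.027)&(x[...,2]>.07)&(x[...,2]<.1); q=x[k]
r=least_squares(lambda a:np.linalg.norm(q-a,axis=1)-.06,[.57,-.035,.026],loss="soft_l1",f_scale=.001); c=r.x*1000
print(len(q),"crown",c[:2].round(1),"z",round(c[2]+60,1),"zmax",np.percentile(q[:,2],99))
h,s,v=cv2.split(cv2.cvtColor(p["image"],cv2.COLOR_RGB2HSV))
print("outline",*blob(p,(.5703,-.0353,.077),.077,m=((s<70)&(v>60)).astype(np.uint8)))
E
python3 domepost.py
```

```text
[569.6 -35.4 201.1]
2722 crown [570.3 -34.6] z 85.3 zmax 0.0859863005833507
outline [577.2 -35.2] [56.2 62. ]
```

{"name": "apply_moves", "arguments": {
  "rows": [
    [-0.15,0.3,0,0,0,0],
    [-0.3,0.6,0,0,0,0],
    [-0.43,0.9,0,0,0,0],
    [-0.43,1,0,0,0,0],
    [-0.43,1,0,0,0,0]
  ],
  "gripper": 0.5
}}

```text
t: 60.8
position: [0.5047, -0.1884, 0.2012]
tool_rot: [0.0, 1.0, -0.003, -0.001]
force: [-0.3, 0.6, 0.3]
gripper_width: 0.502
finger_force: 0.0
```

{"name": "apply_moves", "arguments": {
  "rows": [
    [-0.15,0.3,0,0,0,0],
    [-0.3,0.6,0,0,0,0],
    [-0.43,0.9,0,0,0,0],
    [-0.43,0.97,0,0,0,0],
    [-0.43,0.97,0,0,0,0],
    [-0.43,0.97,0,0,0,0],
    [-0.43,0.97,0,0,0,0],
    [-0.43,0.97,0,0,0,0]
  ]
}}

```text
t: 61.6
position: [0.4426, -0.3288, 0.2025]
tool_rot: [-0.0, 1.0, 0.002, 0.0]
force: [-0.0, 0.8, 0.3]
gripper_width: 0.501
finger_force: 0.0
```

```bash
cat > wt.py <<'E'
from wr import *
# usage: wt.py x y zbase : knob and disc of the weight whose underside is at zbase
X,Y,zb=map(float,sys.argv[1:4])
p=bot.read_camera("wrist"); s=bot.sense(); t=s["position"]; print((t*1000).round(1),s["gripper_width"],s["finger_force"],s["tool_rot"].round(3))
x=world(p); r=np.hypot(x[...,0]-X,x[...,1]-Y)<.045
h,sat,v=cv2.split(cv2.cvtColor(p["image"],cv2.COLOR_RGB2HSV)); gold=(h<35)&(sat>90)&r
def ctr(m,z):
    n,l,st,_=cv2.connectedComponentsWithStats(m.astype(np.uint8)); i=1+np.argmax(st[1:,4])
    cs,_=cv2.findContours((l==i).astype(np.uint8),0,1); c=max(cs,key=len)
    return cv2.minEnclosingCircle(np.array([ray(p,*a,z)[:2] for a in c[:,0].astype(float)],np.float32)*1000)
for n,lo,hi,z in [("knob",.030,.046,.040),("disc",.008,.022,.016)]:
    m=gold&(x[...,2]>zb+lo)&(x[...,2]<zb+hi); 
    if m.sum()>30: print(n,m.sum(),"median",(np.median(x[m],0)*1000).round(1),"circle",ctr(m,zb+z))
for d in bot.pinpoint(p,"weight_knob")[:2]: print(np.round(d["centre"],4),round(d["score"],2))
E
python3 wt.py .440 -.331 0
```

```text
[ 442.4 -329.2  202.5] 0.498179072524235 0.0 [-0.     1.     0.001  0.   ]
knob 417 median [ 440.6 -332.8   39.3] circle ((440.6702575683594, -332.37158203125), 12.196817398071289)
disc 1115 median [ 445.2 -332.1   15.4] circle ((440.2410888671875, -332.7292785644531), 24.93856430053711)
[ 0.4398 -0.3294  0.0346] 0.93
```

{"name": "apply_moves", "arguments": {
  "rows": [
    [-0.013,0.02,0.3,0,0,0],
    [-0.013,0.02,0.6,0,0,0],
    [-0.013,0.02,0.8,0,0,0],
    [-0.013,0.02,0.8,0,0,0],
    [-0.013,0.02,0.8,0,0,0],
    [-0.013,0.02,0.8,0,0,0]
  ]
}}

```text
t: 62.3
position: [0.441, -0.3342, 0.0845]
tool_rot: [0.001, 1.0, 0.0, 0.001]
force: [-0.1, 0.2, -0.5]
gripper_width: 0.5
finger_force: 0.0
```

{"name": "apply_moves", "arguments": {
  "rows": [
    [0,0,0.15,0,0,0],
    [0,0,0.3,0,0,0],
    [0,0,0.4,0,0,0],
    [0,0,0.425,0,0,0],
    [0,0,0.425,0,0,0],
    [0,0,0.425,0,0,0]
  ]
}}

```text
t: 62.9
position: [0.4406, -0.3343, 0.0202]
tool_rot: [0.001, 1.0, 0.0, 0.001]
force: [-0.1, -0.1, -0.2]
gripper_width: 0.501
finger_force: 0.0
```

{"name": "apply_moves", "arguments": {
  "rows": [
    [0,0,0,0,0,0],
    [0,0,0,0,0,0],
    [0,0,0,0,0,0],
    [0,0,0,0,0,0],
    [0,0,0,0,0,0],
    [0,0,0,0,0,0]
  ],
  "gripper": 1
}}

```text
t: 63.5
position: [0.4404, -0.334, 0.0201]
tool_rot: [0.001, 1.0, 0.0, 0.001]
force: [-1.8, 1.1, 8.0]
gripper_width: 0.251
finger_force: 58.3
```

{"name": "apply_moves", "arguments": {
  "rows": [
    [0,0,-0.1,0,0,0],
    [0,0,-0.4,0,0,0],
    [0,0,-0.7,0,0,0],
    [0,0,-0.9,0,0,0],
    [0,0,-0.9,0,0,0],
    [0,0,-0.9,0,0,0]
  ]
}}

```text
t: 64.1
position: [0.4395, -0.3338, 0.1541]
tool_rot: [0.0, 1.0, -0.0, 0.0]
force: [-0.2, -0.5, -3.6]
gripper_width: 0.251
finger_force: 59.5
```

{"name": "apply_moves", "arguments": {
  "rows": [
    [0.15,-0.25,0,0,0,0],
    [0.28,-0.5,0,0,0,0],
    [0.4,-0.8,0,0,0,0],
    [0.43,-1,0,0,0,0],
    [0.43,-1,0,0,0,0]
  ]
}}

```text
t: 64.6
position: [0.5041, -0.1772, 0.1519]
tool_rot: [-0.002, 1.0, 0.004, -0.001]
force: [-0.0, 0.1, -3.3]
gripper_width: 0.252
finger_force: 59.6
```

{"name": "apply_moves", "arguments": {
  "rows": [
    [0.15,-0.25,0,0,0,0],
    [0.28,-0.5,0,0,0,0],
    [0.4,-0.8,0,0,0,0],
    [0.43,-0.9,0,0,0,0],
    [0.43,-0.97,0,0,0,0],
    [0.43,-0.97,0,0,0,0],
    [0.43,-0.97,0,0,0,0],
    [0.43,-0.97,0,0,0,0],
    [0.43,-0.97,0,0,0,0],
    [0.43,-0.97,0,0,0,0]
  ]
}}

```text
t: 65.6
position: [0.5684, -0.0392, 0.1538]
tool_rot: [0.0, 1.0, -0.001, -0.0]
force: [-0.4, -0.1, -3.7]
gripper_width: 0.253
finger_force: 59.8
```

```bash
python3 - <<'E'
from h import *
s=bot.sense(); print(s["position"],s["gripper_width"],s["finger_force"],s["tool_rot"])
E
python3 wt.py .5703 -.0353 .1355
```

```text
[ 0.5684275  -0.03924489  0.15379538] 0.252703518914424 59.78802502155304 [ 1.90254399e-04  9.99999767e-01 -6.55088762e-04 -2.64094891e-06]
[568.5 -39.  153.8] 0.2516310014222736 59.78881895542145 [ 0.  1. -0.  0.]
knob 2122 median [570.1 -38.9 172.8] circle ((570.9390258789062, -38.766845703125), 13.034990310668945)
disc 2672 median [581.6 -38.5 148.9] circle ((573.2646484375, -38.735294342041016), 23.505840301513672)
[ 0.5677 -0.0383  0.1694] 0.94
```

```bash
python3 wt.py .5703 -.0353 .1337
python3 - <<'E'
from wr import *
p=bot.read_camera("wrist"); t=bot.sense()["position"]; x=world(p)
h,s,v=cv2.split(cv2.cvtColor(p["image"],cv2.COLOR_RGB2HSV)); g=(h<35)&(s>90)
for lo,hi in ((.0120,.019),(.038,.043)):
    m=g&(x[...,2]>.1337+lo)&(x[...,2]<.1337+hi)&(np.hypot(x[...,0]-t[0],x[...,1]-t[1])<.03); q=x[m]
    A=np.c_[q[:,:2]-t[:2],np.ones(len(q))]; f=np.linalg.lstsq(A,q[:,2],rcond=None)[0]; print(len(q),"slope",f[:2].round(3),"z",f[2]-t[2], np.percentile(q[:,:2],[1,99],axis=0).round(4).tolist())
# disc outer arc fit: outermost gold points at disc top level
m=g&(np.hypot(x[...,0]-t[0],x[...,1]-t[1])<.04)&(x[...,2]>.125)&(x[...,2]<.153)
cs,_=cv2.findContours(m.astype(np.uint8),0,1); c=max(cs,key=len)[:,0]
P=np.array([ray(p,*a,.1497)[:2] for a in c.astype(float)])
from scipy.optimize import least_squares
k=P[:,0]>t[0]+.012
r=least_squares(lambda a:np.hypot(*(P[k]-a).T)-.025,t[:2],loss="soft_l1",f_scale=.0005); print("disc",r.x*1000,k.sum(),"rms",np.sqrt(np.mean(r.fun**2))*1000,"tcp",t*1000)
E
```

```text
[568.6 -38.5 153.8] 0.2504335449022174 59.78864014148712 [ 0.  1. -0.  0.]
knob 2196 median [570.6 -38.  172.8] circle ((570.4314575195312, -38.624080657958984), 13.77345085144043)
disc 2736 median [581.8 -38.  148.9] circle ((572.2798461914062, -38.19990539550781), 23.788555145263672)
[ 0.5688 -0.0375  0.1671] 0.56
2559 slope [-0.014  0.   ] z -0.004752297484094836 [[0.5701, -0.0604], [0.5924, -0.0152]]
1784 slope [-0.007 -0.   ] z 0.019221117910284413 [[0.5579, -0.0487], [0.5791, -0.0271]]
disc [570.63208572 -38.07140771] 97 rms 0.7003559861686915 tcp [568.58486248 -38.23198069 153.78161238]
```

{"name": "apply_moves", "arguments": {
  "rows": [
    [0.01,-0.015,0.1,0,0,0],
    [0.01,-0.015,0.2,0,0,0],
    [0.01,-0.015,0.27,0,0,0],
    [0.01,-0.015,0.285,0,0,0],
    [0.01,-0.015,0.285,0,0,0],
    [0.01,-0.015,0.285,0,0,0],
    [0.01,-0.015,0.285,0,0,0],
    [0.01,-0.015,0.285,0,0,0],
    [0.01,-0.015,0.285,0,0,0],
    [0.01,-0.015,0.285,0,0,0]
  ]
}}

```text
t: 66.85
position: [0.5702, -0.0359, 0.1112]
tool_rot: [0.0, 1.0, 0.0, 0.0]
force: [-0.9, 0.6, -3.0]
gripper_width: 0.251
finger_force: 59.8
```

{"name": "apply_moves", "arguments": {
  "rows": [
    [0,0,0,0,0,0],
    [0,0,0,0,0,0],
    [0,0,0,0,0,0],
    [0,0,0,0,0,0],
    [0,0,0,0,0,0],
    [0,0,0,0,0,0]
  ]
}}

```text
t: 67.45
position: [0.5701, -0.0359, 0.111]
tool_rot: [0.0, 1.0, 0.0, -0.0]
force: [-0.1, -0.1, -4.4]
gripper_width: 0.257
finger_force: 59.8
```

Run:
```python
from h import *
s=bot.sense(); print(s["position"],s["force"],s["tool_rot"])
p=bot.read_camera("scene")
x=world(p); h,sa,v=cv2.split(cv2.cvtColor(p["image"],cv2.COLOR_RGB2HSV))
r=np.hypot(x[...,0]-.5703,x[...,1]+.0353)<.035
for n,m in [("brass disc side",(h<35)&(sa>100)&r&(x[...,2]>.088)&(x[...,2]<.108)),("cap side",(sa<70)&r&(x[...,2]>.052)&(x[...,2]<.074))]:
    print(n,m.sum())
    q=x[m]; R=.025 if "brass" in n else .03
    from scipy.optimize import least_squares
    if len(q)>30:
        rr=least_squares(lambda a:np.hypot(*(q[:,:2]-a).T)-R,[.5703,-.0353],loss="soft_l1",f_scale=.001); print(rr.x*1000)
```

```text
[ 0.57008916 -0.03594296  0.11098626] [-0.12514009 -0.11725155 -4.35027028] [ 2.94405026e-05  9.99999995e-01  9.03372140e-05 -8.22459696e-06]
brass disc side 232
[568.09291938 -34.67296875]
cap side 174
[571.87678166 -34.23926022]
```

Run:
```python
from h import *
from scipy.optimize import least_squares
p=bot.read_camera("scene"); x=world(p); h,sa,v=cv2.split(cv2.cvtColor(p["image"],cv2.COLOR_RGB2HSV))
r=np.hypot(x[...,0]-.5703,x[...,1]+.0353)<.04
for n,m,R in [("disc",(h<35)&(sa>100)&r&(x[...,2]>.093)&(x[...,2]<.103),.025),("cap",(sa<70)&r&(x[...,2]>.055)&(x[...,2]<.070),.03)]:
    q=x[m]; rr=least_squares(lambda a:np.hypot(*(q[:,:2]-a).T)-R,[.5703,-.0353],loss="soft_l1",f_scale=.001); print(n,m.sum(),(rr.x*1000).round(1))
    rows,cols=np.nonzero(m); mid=[]
    for rw in np.unique(rows):
        c=cols[rows==rw]
        if len(c)>.8*2*R*p["fx"]/np.median(p["z_map"][m]): mid.append((rw,c.min(),c.max(),(c.min()+c.max())/2))
    print(mid)
e=px(p,[.5703,-.0353,.098]);f=px(p,[.5703,-.0353,.0625]); print("axis px at disc, cap",e,f,"mm/px",1000*np.median(p["z_map"][m])/p["fx"])
```

```text
disc 64 [570.8 -34.7]
[]
cap 121 [571.8 -34.3]
[]
axis px at disc, cap (np.float64(329.72730580332444), np.float64(196.91612239613934)) (np.float64(329.5511888717499), np.float64(207.74936879900417)) mm/px 2.1238263
```

{"name": "apply_moves", "arguments": {
  "rows": [
    [0.003,-0.005,0.008,0,0,0],
    [0.003,-0.005,0.016,0,0,0],
    [0.003,-0.005,0.022,0,0,0],
    [0.003,-0.005,0.026,0,0,0],
    [0.003,-0.005,0.029,0,0,0],
    [0.003,-0.005,0.029,0,0,0],
    [0.003,-0.005,0.029,0,0,0],
    [0.003,-0.005,0.029,0,0,0],
    [0.003,-0.005,0.029,0,0,0]
  ]
}}

```text
t: 68.45
position: [0.5705, -0.0352, 0.1067]
tool_rot: [0.0, 1.0, 0.0, 0.0]
force: [-0.2, -0.3, -3.4]
gripper_width: 0.259
finger_force: 59.8
```

{"name": "apply_moves", "arguments": {
  "rows": [
    [0,0,0.001,0,0,0],
    [0,0,0.002,0,0,0],
    [0,0,0.002,0,0,0],
    [0,0,0.002,0,0,0]
  ]
}}

```text
t: 68.85
position: [0.5705, -0.0352, 0.1063]
tool_rot: [0.0, 1.0, 0.0, -0.0]
force: [-0.3, -0.7, -3.2]
gripper_width: 0.252
finger_force: 59.8
```

Not yet in contact (force still −3.2 N, the weight's own load). Lower in 0.15 mm steps.

{"name": "apply_moves", "arguments": {
  "rows": [
    [0,0,0.001,0,0,0],
    [0,0,0.001,0,0,0],
    [0,0,0.002,0,0,0],
    [0,0,0.002,0,0,0],
    [0,0,0.002,0,0,0]
  ]
}}

```text
t: 69.35
position: [0.5706, -0.0352, 0.1061]
tool_rot: [0.0, 1.0, 0.0, 0.0]
force: [-0.2, -0.1, -3.5]
gripper_width: 0.258
finger_force: 59.9
```

{"name": "apply_moves", "arguments": {
  "rows": [
    [0,0,0.001,0,0,0],
    [0,0,0.001,0,0,0],
    [0,0,0.001,0,0,0]
  ]
}}

```text
t: 69.65
position: [0.5707, -0.0352, 0.106]
tool_rot: [0.0, 1.0, 0.0, 0.0]
force: [0.2, 1.0, -0.0]
gripper_width: 0.251
finger_force: 60.1
```

{"name": "apply_moves", "arguments": {
  "rows": [
    [0,0,0.001,0,0,0],
    [0,0,0.001,0,0,0],
    [0,0,0.001,0,0,0]
  ]
}}

```text
t: 69.95
position: [0.5707, -0.0351, 0.106]
tool_rot: [0.0, 1.0, 0.0, 0.0]
force: [-0.2, 0.5, 1.7]
gripper_width: 0.254
finger_force: 60.3
```

{"name": "apply_moves", "arguments": {
  "rows": [
    [0,0,0.001,0,0,0],
    [0,0,0.001,0,0,0],
    [0,0,0.001,0,0,0]
  ]
}}

```text
t: 70.25
position: [0.5708, -0.0352, 0.1059]
tool_rot: [0.0, 1.0, 0.0, 0.0]
force: [-1.3, -0.5, 4.8]
gripper_width: 0.253
finger_force: 60.6
```

Contact was at TCP 106.0 mm, as computed. I'll ease off to near zero load and release.

{"name": "apply_moves", "arguments": {
  "rows": [
    [0,0,-0.002,0,0,0],
    [0,0,-0.002,0,0,0],
    [0,0,-0.002,0,0,0],
    [0,0,-0.002,0,0,0]
  ]
}}

```text
t: 70.65
position: [0.5706, -0.0352, 0.1059]
tool_rot: [0.0, 1.0, 0.0, 0.0]
force: [-0.3, 0.1, 3.3]
gripper_width: 0.252
finger_force: 60.4
```

{"name": "apply_moves", "arguments": {
  "rows": [
    [0,0,0,0,0,0],
    [0,0,0,0,0,0],
    [0,0,0,0,0,0],
    [0,0,0,0,0,0],
    [0,0,0,0,0,0],
    [0,0,0,0,0,0]
  ],
  "gripper": 0.5
}}

```text
t: 71.25
position: [0.5705, -0.0352, 0.1059]
tool_rot: [0.0, 1.0, 0.0, -0.0]
force: [-0.5, -0.4, -0.5]
gripper_width: 0.495
finger_force: 0.0
```

```bash
python3 wt.py .5703 -.0353 .086
python3 - <<'E'
from h import *
p=bot.read_camera("wrist"); x=world(p)
h,s,v=cv2.split(cv2.cvtColor(p["image"],cv2.COLOR_RGB2HSV)); g=(h<35)&(s>90)
for lo,hi in ((.098,.106),(.122,.130)):
    q=x[g&(x[...,2]>lo)&(x[...,2]<hi)&(np.hypot(x[...,0]-.5703,x[...,1]+.0353)<.03)]
    f=np.linalg.lstsq(np.c_[q[:,:2]-[.5703,-.0353],np.ones(len(q))],q[:,2],rcond=None)[0]; print(len(q),f.round(4))
E
```

```text
[570.5 -35.2 105.9] 0.5000105473932467 0.0 [ 0.  1.  0. -0.]
knob 2169 median [572.1 -34.5 125. ] circle ((572.2425537109375, -34.442440032958984), 13.372376441955566)
disc 4154 median [579.1 -34.4 101.2] circle ((571.4212646484375, -34.63480758666992), 25.40371322631836)
[ 0.5682 -0.034   0.1207] 0.75
3988 [ 0.0093 -0.0005  0.1012]
1902 [-0.0155 -0.0008  0.125 ]
```

The weight is released and level. Raise straight up, away from it, and check once more.

{"name": "apply_moves", "arguments": {
  "rows": [
    [0,0,-0.05,0,0,0],
    [0,0,-0.12,0,0,0],
    [0,0,-0.25,0,0,0],
    [0,0,-0.5,0,0,0],
    [0,0,-0.8,0,0,0],
    [0,0,-0.8,0,0,0],
    [0,0,-0.8,0,0,0],
    [0,0,-0.8,0,0,0],
    [0,0,-0.8,0,0,0]
  ]
}}

```text
t: 72.3
position: [0.5698, -0.0353, 0.2249]
tool_rot: [0.0, 1.0, 0.0, -0.001]
force: [-0.8, 0.4, 0.3]
gripper_width: 0.498
finger_force: 0.0
```

```bash
python3 wt.py .5703 -.0353 .086
python3 - <<'E'
from h import *
p=bot.read_camera("wrist"); x=world(p)
h,s,v=cv2.split(cv2.cvtColor(p["image"],cv2.COLOR_RGB2HSV)); g=(h<35)&(s>90)
for lo,hi in ((.098,.106),(.122,.130)):
    q=x[g&(x[...,2]>lo)&(x[...,2]<hi)&(np.hypot(x[...,0]-.5703,x[...,1]+.0353)<.03)]
    f=np.linalg.lstsq(np.c_[q[:,:2]-[.5703,-.0353],np.ones(len(q))],q[:,2],rcond=None)[0]; print(len(q),f.round(4))
p=bot.read_camera("top")
for l in ["spool","tin","driver","ferrite1_mid"]: print(l,[(np.round(d["centre"],3).tolist(),round(d["score"],2)) for d in bot.pinpoint(p,l)[:3]])
E
```

```text
[569.9 -35.2 224.8] 0.5033314704715045 0.0 [-0.     1.     0.    -0.001]
knob 647 median [570.4 -34.4 125. ] circle ((570.6582641601562, -34.87603759765625), 12.570152282714844)
disc 1625 median [576.3 -34.3 101.2] circle ((570.382080078125, -34.41690444946289), 25.165569305419922)
[ 0.5665 -0.0324  0.1203] 0.72
1585 [0.0127 0.0022 0.1012]
604 [1.00e-04 1.12e-02 1.25e-01]
spool [([0.767, 0.244, 0.002], 0.95)]
tin [([0.76, -0.233, -0.001], 0.77)]
driver []
ferrite1_mid [([0.76, -0.234, -0.0], 0.43)]
```

The weight stands level at (570.5, −34.7) with its underside at 86 mm. The spool and tin have not moved, and no ferrite is left on the bench. The detector did not report the screwdriver in this last view, but nothing went near it. Handing in.

```bash
python3 -c "
from cell import bot
print(bot.finish_job())"
```

```text
the job is handed in; nothing more can be done
None
```

The job is handed in: support disc, three ferrites, spacer, clamp ring and cap are on the post in that order, with the weight level on the crown (measured after release; the hand-in returned no verdict); I viewed 15 pictures, one over the limit of 14, one ferrite needed a second grasp, and the screwdriver's position was not confirmed at the end, though nothing went near it.

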